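Gauge a brake slide pin with a ratchet thimble

TASK

Lay the brake slide pin from its rest into the cradle of the tilted thickness gauge, so that its plain shank lies under the spindle, fully home against both cradle faces, and let go of it. Then turn the ratchet knob at the top of the gauge clockwise until the spindle clamps the pin and the ratchet slips. Leave the pin clamped in the gauge and leave the socket tray, the brake pad and the spanner where they are.

Things in the scene. Friction and masses are not known exactly. Their poses are not given: they have to be found in the camera images.
- gauge: Fixed bench thickness gauge; origin: centre of the underside of its dark foot (150 x 90 x 18 mm); x, y level, z up. Its grey C-shaped head leans 35 degrees to its own -x: the spindle axis runs up along (-0.574, 0, 0.819) of this frame. The C (22 mm wide in y) has its back on the -x side and is open to +x, uphill, from where a pin is slipped in along (-0.819, 0, -0.574).
- cradle_corner (a point): Middle of the inner corner of the steel cradle, gauge's axes. Two flat faces, 50 mm wide in y, meet here squarely along y: the anvil face, square to the spindle axis, rising uphill to +x for 24 mm, and the ledge on the lower (-x) side, 10 mm high along the spindle axis. A pin let go in the corner stays there.
- nest (a point): Where the pin's centre line must lie: on the spindle axis, 7 mm from anvil face and from ledge; at (30, 0, 95) mm in the gauge frame, gauge's axes. The pin lies along y, either way round, its centre within about 20 mm of here along y. Cradle and head keep within 25 mm either side in y: the gripper stays beyond, holding the pin 50 to 60 mm from here.
- spindle_mouth (a point): Where the spindle comes out of the upper arm of the C, on its axis, 49 mm from the anvil face; gauge's axes. The 8 mm spindle stands out below it: at joint thimble = 0 its end is 24 mm from the anvil face. The 26 mm wide thimble and then the knob stand above the arm.
- knob_grip (a point): Point to grip the ratchet knob, on its axis, at (-42.3, 0, 198.2) mm in the gauge frame, gauge's axes. The knob: dark ribbed cylinder, 20 mm diameter, 36 mm long, at the very top; top face 14 mm above this point along the axis, lower end 22 mm below, the thimble 2 mm on. It keeps its height as it turns. Grip it along the spindle axis (35 degrees from vertical), regrip as needed.
- thimble (a joint): Angle (rad) of the pale graduated thimble, 26 mm diameter, 38 mm long; 0 fully open, grows clockwise seen from above the knob; 1 rad moves the spindle (it does not turn) 5 mm towards the anvil. It turns along with the knob (0.015 N m) until the spindle meets something: a seated 14 mm pin at about 2.0 rad. Starts between 0 and 0.6.
- ratchet (a joint): Angle (rad) by which the knob has slipped on the thimble, clockwise seen from above; 0 at the start. It slips at about 0.05 N m, once the clamped pin stops the thimble; the spindle then presses with about 7 N and stays put when the knob is let go. A slip of half a radian is plenty; more does no harm.
- spindle: The steel spindle, 8 mm diameter; origin at the centre of its flat lower end, z up along its axis.
- rest: Fixed black rest, 60 x 70 mm foot, origin at the centre of its underside; two saddles at y = -20 and +20 mm (8 mm thick) carry the pin along y, its centre line 58 mm above the table; the saddle horns reach 59 mm and span 29 mm in x.
- pin_center (a point): Centre of the loose steel brake slide pin, on its axis, half-way up; z up as it lies, y along the pin. Plain shank of 14 mm diameter from y = -62 to +50 mm, flat round head of 22 mm diameter from -70 to -62, thinner end of 10 mm diameter from +50 to +66. 100 to 200 g. Lift it straight up from the rest; both of its ends overhang the rest and can be gripped from above.
- tray: Bystander: blue tray with sockets, 150 x 100 x 45 mm, origin under its centre. Not to be moved.
- brake_pad: Bystander: brake pad lying flat, 130 x 45 x 16 mm, origin under its centre. Not to be moved.
- spanner: Bystander: steel spanner 180 mm long lying flat along its x. Not to be moved.
Mind the look-alikes: they are no part of the job. Of the things like the gauge, leave any that is green or orange; of the rest the smaller one is meant.

How it is judged:
On the way, in this order (a step that is already met when the one before it is completed fails the run):
1. the pin lies home in the cradle under the spindle, let go of (x of pin_center in the frame of nest between -0.004 and 0.004 m and z of pin_center in the frame of nest between -0.004 and 0.004 m and y of pin_center in the frame of nest between -0.022 and 0.022 m and angle between the y axis of pin_center and the y axis of gauge, either way round below 0.1 rad and contact force between the fingers and pin below 0.1 N), for 0.2 s.
2. the spindle clamps the pin and the ratchet has slipped (value of joint ratchet above 0.25 rad and contact force between spindle and pin above 1.5 N), for 0.1 s.
At the end, for the whole second after the job is handed in: The pin is at rest in the cradle, its centre within 4 mm of the nest across the gauge (x, z) and within 22 mm along it (y), its axis within 0.1 rad of the gauge's y; the spindle still presses on it with more than 1 N and the ratchet has slipped by more than 0.25 rad (x of pin_center in the frame of nest between -0.004 and 0.004 m and z of pin_center in the frame of nest between -0.004 and 0.004 m and y of pin_center in the frame of nest between -0.022 and 0.022 m and angle between the y axis of pin_center and the y axis of gauge, either way round below 0.1 rad and value of joint ratchet above 0.25 rad and contact force between spindle and pin above 1 N and linear speed of pin below 0.02 m/s); the robot touches nothing.
It fails at once if a bystander was moved by more than 20 mm (distance of any of tray, brake_pad, spanner from where it was at the start of the episode above 0.02 m).
It also fails if it takes over 64 s, if anything falls off the work surface, if the arm or the gripper's body presses on something with over 40 N, if the wrist force passes 120 N, or if a joint passes its speed limit or range.

ROBOT

A 7-joint arm with a two-finger parallel gripper is mounted at the origin on the work surface. World frame = base frame: x ahead of the robot, y to its left, z up, the work surface at z = 0. Lengths are in m, angles in rad, forces in N, time in s.
With the tool pointing down it reaches from about 0.4 to 0.85 m from the base axis. Payload 4.5 kg.
Tool frame: the origin (TCP) lies at the centre of the arm's flange, where the gripper is bolted on; the fingertips stand r.tcp_to_tips ahead of it and the grasp point (between the pads) lies 147 mm ahead of it (r.tcp_to_tips is the distance from the TCP to the fingertips, in m); x points along the fingers, y is the direction in which the jaws open and shut, and the axes are right-handed (so a half turn about x gives the same grasp; the last joint's range is limited). The gripper opens to 88 mm and grips with 3 to 60 N. Pads are 18 mm wide; open, the fingers measure 123 mm over their backs; the gripper's body (75 mm by 187 mm) begins 45 mm behind the grasp point.
Start: joints at [1.362, 0.689, -0.195, 1.565, 0.157, 0.902, -0.215], TCP at [0.15, -0.607, 0.405] pointing down, gripper open.
Joint ranges: [-3.01, 3.01], [-0.46, 2.08], [-1.47, 1.51], [0.13, 2.56], [-1, 4.14], [0.04, 2.09], [-2.66, 2.66]. Speed limits (rad/s): [2.57, 2.57, 3.14, 3.14, 3.14, 3.14, 3.14].

INTERFACE

Orientations are given as a unit quaternion [x, y, z, w].
In Python, from plant import r, eyes gives the robot as it stands.
- The arm moves only by the tool carry_out, never from a script. Its argument "targets" is text: rows parted by semicolons, each of 5 numbers parted by spaces: the opening, from 0 (shut) to 1 (fully open), then the shift along the tool's x, y, z in mm, then the turn about the tool's x in rad. A call has 1 to 20 rows; each row shifts and turns the commanded pose from where the row before left it, along the tool's axes as they then stand; what a row does not reach is not made up. A row lasts 1/12 s, in which the tool goes at most 41.7 mm and 7.16 degrees, less where a joint would pass 70% of its speed; a pose out of reach is approached as far as the arm can. A call is refused whole if a number of a shift passes 41.7 or a number of a turn 0.125, either way. A call with a gripper value outside its range is refused whole. The fingers move at their own pace and stop on an object; "force" is the grip in N (left out, the last holds). Time passes only in rows, so rows that do not move let the fingers close. It gives the time, the measured TCP pose, the force and the opening at its end, in the units of the state.
- r.get_state(): the state, without advancing time (a new reading comes with each control period).
- eyes.snapshot(name): name is "side" or "top"; returns (picture, depth): 480x640x3 uint8, blue, green, red; 480x640 float32, m along the optical axis (not along the pixel's ray), 0 where there is no reading.
- eyes.camera_params(name): a dict with "intrinsics" (3x3 intrinsics, pixels), "rvec" (rotation vector, rad) and "tvec" (3), from world to camera coordinates, as OpenCV has them. Camera axes: x right, y down, z forward; pixel columns grow to the right and rows downward; lengths in m; the calibration is good to about 2 mm. A picture is of the moment at which its call begins. camera_params takes no time and is no camera call.
- r.finish_job(): hands the job in, once; it reports no verdict.
The state is a dict: "clock": time; "q": joint angles; "qd": joint speeds; "joint_torque": joint torques, N m; "tool_pos": TCP position; "eef_rot": TCP orientation; "contact_force": force on the tool from outside, world axes, zero at the start; "moment": the same for the moment, N m; "opening": opening from 0.0 (shut) to 1.0 (fully open).
Only numpy, scipy, OpenCV 4.12 (cv2) and the standard library are available. Lean on these libraries where they do the work, as an engineer would, in place of code of your own. Each camera call takes 0.05 s, during which the arm holds its last target.

## Working session

There is one attempt and no reset: what is moved stays moved. The work goes in short steps, Python scripts to look and compute and a tool call to move; the robot and the scene stay as the last step left them, time stands still between calls to the robot, and variables do not carry over. Pictures are saved under pics/ and viewed, and the job is handed in when it is done.

Besides the shell and the picture viewer there is one more tool, called after ">>>" by a JSON object that holds its "method" and its "body", one argument or row to a line. carry_out: Moves the arm, as the interface text tells. Its arguments: {"type":"object","properties":{"targets":{"type":"string"},"force":{"type":"number"}},"required":["targets"]}

```bash
ls; mkdir -p pics; python3 - <<'E'
from plant import r, eyes
import cv2, numpy as np
print(r.get_state(), r.tcp_to_tips)
for n in ("side","top"):
    p,d=eyes.snapshot(n); cv2.imwrite(f"pics/{n}0.png",p); np.save(f"pics/{n}0.npy",d)
    c=eyes.camera_params(n); print(n,c)
    R=cv2.Rodrigues(np.array(c["rvec"]))[0]; print(-R.T@np.array(c["tvec"]).ravel(), R[2])
E
```

```text
pics
{'clock': 0.0, 'q': array([ 1.36179184,  0.69000278, -0.19449901,  1.56632438,  0.15732072,
        0.90246786, -0.21508682]), 'qd': array([ 0.00014847, -0.00135698,  0.00174938, -0.00061542, -0.00021003,
        0.00130062, -0.00031401]), 'joint_torque': array([-7.70514907e-05, -5.27556574e+01, -1.26647439e+00, -1.53422105e+01,
       -5.25726657e-02,  6.69154484e-03,  1.87183873e-04]), 'tool_pos': array([ 0.15015554, -0.60636948,  0.40390288]), 'eef_rot': array([-0.7017681 , -0.086294  ,  0.70202772, -0.08504091]), 'contact_force': array([ 0.79227989,  0.55915469, -0.16234992]), 'moment': array([-0.00397919, -0.01093378,  0.00913224]), 'opening': 0.9999724232467344} 0.166
side {'intrinsics': array([[551.99184405,   0.        , 325.2573938 ],
       [  0.        , 551.99184405, 234.64668095],
       [  0.        ,   0.        ,   1.        ]]), 'rvec': array([ 0.70326245, -2.62221535,  1.16809417]), 'tvec': array([0.54557432, 0.24343641, 1.17940339])}
[0.14549451 0.89562015 0.96156169] [ 0.35061173 -0.65123548 -0.67302583]
top {'intrinsics': array([[509.92815125,   0.        , 322.61520361],
       [  0.        , 509.92815125, 236.91717367],
       [  0.        ,   0.        ,   1.        ]]), 'rvec': array([ 2.13014562, -2.14432006,  0.18199032]), 'tvec': array([0.07986735, 0.56762991, 1.36093982])}
[0.33647253 0.08329203 1.43547497] [ 0.16456342 -0.00510793 -0.98635328]
```

View pics/side0.png

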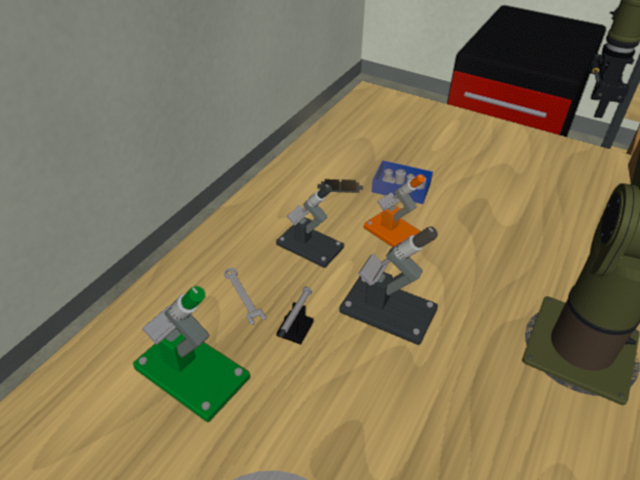

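View pics/top0.png

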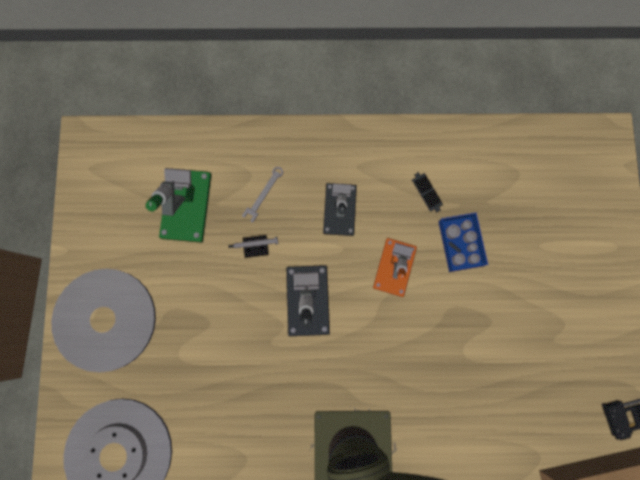

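```bash
cat > h.py <<'E'
import cv2, numpy as np
from plant import r, eyes
def cam(n):
    c=eyes.camera_params(n); R=cv2.Rodrigues(np.array(c["rvec"]))[0]; t=np.array(c["tvec"]).ravel()
    return c["intrinsics"],R,t,-R.T@t
def ray(n,uv):
    K,R,t,C=cam(n); uv=np.atleast_2d(np.array(uv,float))
    d=np.c_[uv,np.ones(len(uv))]@np.linalg.inv(K).T@R
    return C,d/np.linalg.norm(d,axis=1,keepdims=True)
def plane(n,uv,z):
    C,d=ray(n,uv); return C+d*((z-C[2])/d[:,2])[:,None]
def cloud(n,D):
    K,R,t,C=cam(n); v,u=np.mgrid[:480,:640]
    P=np.stack([(u-K[0,2])/K[0,0]*D,(v-K[1,2])/K[1,1]*D,D],-1)
    return (P-t)@R
def proj(n,P):
    K,R,t,C=cam(n); return cv2.projectPoints(np.atleast_2d(np.array(P,float)),R,t,K,None)[0].reshape(-1,2)
def tri(u1,u2):
    A=[];b=[]
    C1,d1=ray("side",u1);C2,d2=ray("top",u2);out=[]
    for a,e in zip(d1,d2):
        M1=np.eye(3)-np.outer(a,a);M2=np.eye(3)-np.outer(e,e)
        X=np.linalg.solve(M1+M2,M1@C1+M2@C2); out.append((X,np.linalg.norm(M1@(X-C1))+np.linalg.norm(M2@(X-C2))))
    return out
E
python3 - <<'E'
from h import *
from scipy.spatial.transform import Rotation as Ro
print(Ro.from_quat(r.get_state()["eef_rot"]).as_matrix().round(3))
for n,(u0,v0,u1,v1),f in (("side",(270,160,390,280),6),("side",(260,270,340,350),7),("top",(300,165,380,255),6),("top",(215,215,295,275),8)):
    im=cv2.imread(f"pics/{n}0.png")[v0:v1,u0:u1]
    cv2.imwrite(f"pics/c_{n}{u0}.png",cv2.resize(im,None,fx=f,fy=f,interpolation=cv2.INTER_CUBIC)[:600,:800])
D=np.load("pics/top0.npy"); P=cloud("top",D)
for uv in ((340,225),(350,232),(300,230),(256,243),(240,244),(270,241),(343,189),(342,210)):
    print(uv,P[uv[1],uv[0]].round(4))
D=np.load("pics/side0.npy"); P=cloud("side",D)
for uv in ((320,250),(326,190),(300,305)):
    print(uv,P[uv[1],uv[0]].round(4))
E
```

```text
[[-0.001  0.24  -0.971]
 [ 0.002 -0.971 -0.24 ]
 [-1.    -0.002  0.   ]]
(340, 225) [0.6063 0.0266 0.0207]
(350, 232) [ 0.5862 -0.0014  0.0198]
(300, 230) [ 0.5971  0.1405 -0.0034]
(256, 243) [0.5491 0.257  0.0676]
(240, 244) [0.5472 0.3009 0.0641]
(270, 241) [0.555  0.2195 0.0637]
(343, 189) [0.6931 0.0199 0.0883]
(342, 210) [0.6087 0.0286 0.2057]
(320, 250) [0.619  0.0409 0.021 ]
(326, 190) [0.6095 0.0366 0.2076]
(300, 305) [0.551  0.2459 0.0623]
```

View pics/c_side270.png

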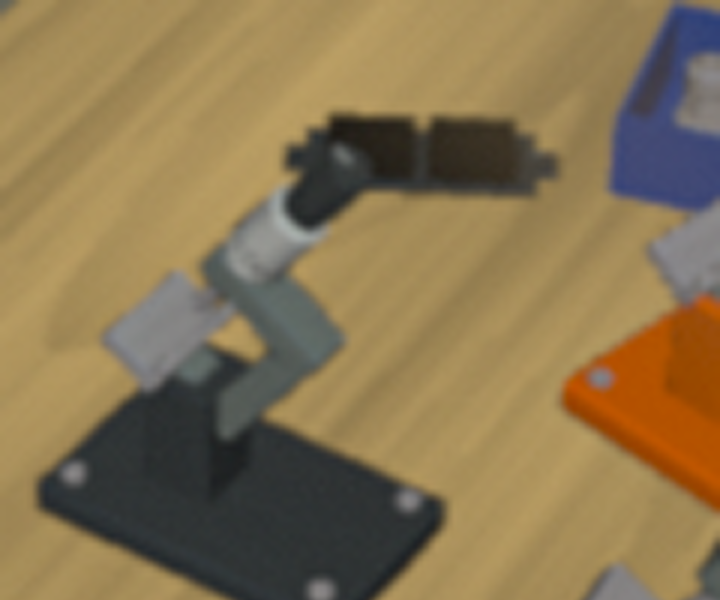

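View pics/c_side260.png

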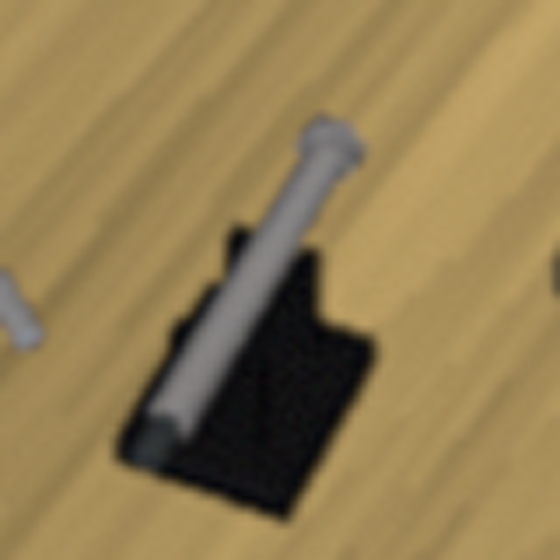

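View pics/c_top300.png

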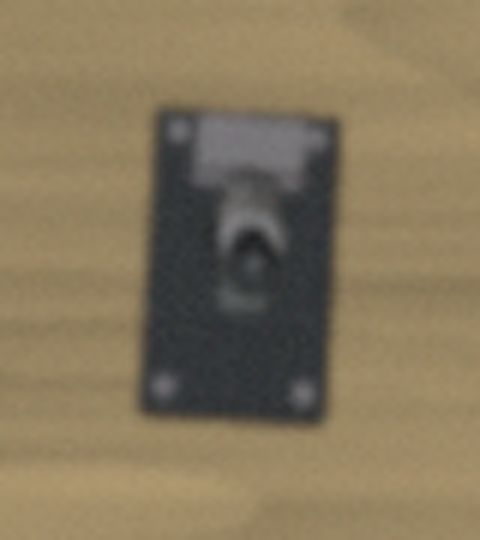

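View pics/c_top215.png

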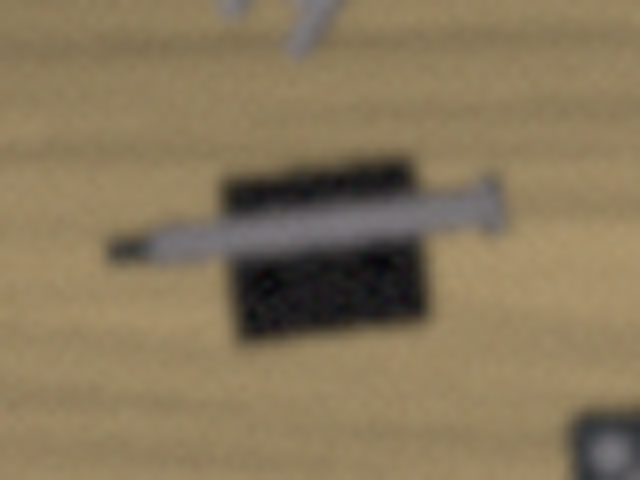

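```bash
cat > m1.py <<'E'
from h import *
def rect(n,roi,thr,z):
    im=cv2.imread(f"pics/{n}0.png"); u0,v0,u1,v1=roi
    s=im[v0:v1,u0:u1].astype(int); m=(s.max(2)<thr).astype(np.uint8)
    m=cv2.resize(s.max(2).astype(np.float32),None,fx=8,fy=8,interpolation=cv2.INTER_CUBIC)
    m=(m<thr).astype(np.uint8)
    k,l,st,c=cv2.connectedComponentsWithStats(m); i=1+np.argmax(st[1:,4])
    cs,_=cv2.findContours((l==i).astype(np.uint8),cv2.RETR_EXTERNAL,cv2.CHAIN_APPROX_NONE)
    h=cv2.convexHull(max(cs,key=cv2.contourArea)).reshape(-1,2)
    px=(h+.5)/8-.5+[u0,v0]
    return px
px=rect("top",(300,165,380,255),95,0)
for z in (0,0.018):
    w=plane("top",px,z)[:,:2].astype(np.float32)
    c,s,a=cv2.minAreaRect((w*1000).astype(np.float32)); print("top foot z",z,np.round(c,1),np.round(s,1),a, cv2.boxPoints((c,s,a)).round(1).tolist())
for n in ("top","side"):
    P=cloud(n,np.load(f"pics/{n}0.npy")); 
    G=P.reshape(-1,3); sel=(abs(G[:,0]-.64)<.12)&(abs(G[:,1]-.03)<.075)
    Q=G[sel]; f=Q[(Q[:,2]>.012)&(Q[:,2]<.026)]
    c,s,a=cv2.minAreaRect((f[:,:2]*1000).astype(np.float32)); print(n,"depth foot",np.round(c,1),np.round(s,1),a,np.median(f[:,2]))
    k=Q[Q[:,2]>.185]; print("knob pts",len(k),k.mean(0).round(4),k.max(0).round(4),k.min(0).round(4))
    sel=(abs(G[:,0]-.55)<.05)&(abs(G[:,1]-.257)<.09)&(G[:,2]>.045)
    Q=G[sel]; m=Q.mean(0); u,s,vt=np.linalg.svd(Q-m); print("pin pts",len(Q),m.round(4),vt[0].round(4), ((Q-m)@vt[0]).min(),((Q-m)@vt[0]).max())
E
python3 m1.py
```

```text
top foot z 0 [657.4  26.3] [ 89.9 151. ] 85.88050842285156 [[578.7999877929688, -13.199999809265137], [729.4000244140625, -24.0], [735.9000244140625, 65.69999694824219], [585.2999877929688, 76.5]]
top foot z 0.018 [653.3  27. ] [ 88.8 149.1] 85.88050842285156 [[575.7999877929688, -12.0], [724.5, -22.700000762939453], [730.9000244140625, 65.9000015258789], [582.2000122070312, 76.5999984741211]]
top depth foot [655.7  27.3] [ 90.  150.3] 86.08663177490234 0.017777488691324377
knob pts 82 [0.6144 0.0301 0.2047] [0.6326 0.0387 0.2145] [0.6004 0.0202 0.1879]
pin pts 297 [0.5511 0.2637 0.0622] [-0.126   0.992  -0.0095] -0.06450722508075211 0.07022284378388434
side depth foot [656.4  27.6] [ 93.4 151.9] 86.34712982177734 0.01978042357511467
knob pts 130 [0.6157 0.033  0.2021] [0.641  0.0407 0.2158] [0.6006 0.0196 0.1853]
pin pts 485 [0.5506 0.2643 0.0627] [-0.1166  0.9931 -0.0128] -0.06902944786853768 0.07011255246325067
```

```bash
cat > m2.py <<'E'
from h import *
def spots(n,guess,rad=3):
    im=cv2.imread(f"pics/{n}0.png").astype(float).mean(2); out=[]
    for u,v in guess:
        U,V=int(round(u)),int(round(v)); yy,xx=np.mgrid[V-rad:V+rad+1,U-rad:U+rad+1]
        w=np.clip(im[yy,xx]-im[yy,xx].min()-25,0,None); out.append(((w*xx).sum()/w.sum(),(w*yy).sum()/w.sum()))
    return np.array(out)
s=spots("side",[(282.2,238.8),(338,243.3),(323.5,258.3)]); t=spots("top",[(330,186.8),(327.2,229.3),(350.5,230.7)])
print("side",s.round(1),(1000*plane("side",s,.019)).round(1)); print("top",t.round(1),(1000*plane("top",t,.019)).round(1))
# pin
for n,roi in (("top",(215,215,295,275)),("side",(260,270,340,350))):
    u0,v0,u1,v1=roi; im=cv2.imread(f"pics/{n}0.png")[v0:v1,u0:u1]
    im=cv2.resize(im,None,fx=6,fy=6,interpolation=cv2.INTER_CUBIC); hsv=cv2.cvtColor(im,cv2.COLOR_BGR2HSV)
    m=((hsv[...,1]<60)&(hsv[...,2]>75)).astype(np.uint8)
    k,l,st,c=cv2.connectedComponentsWithStats(m)
    g=np.array([(256-u0)*6,(242.5-v0)*6]) if n=="top" else np.array([(296-u0)*6,(310-v0)*6])
    i=l[int(g[1]),int(g[0])]; print(n,i,st[i])
    cv2.imwrite(f"pics/pm_{n}.png",np.where(l[...,None]==i,np.uint8([0,0,255]),im))
    v,u=np.nonzero(l==i); px=np.c_[(u+.5)/6-.5+u0,(v+.5)/6-.5+v0]
    w=plane(n,px,.058)[:,:2]
    vx,vy,x0,y0=cv2.fitLine(w.astype(np.float32),cv2.DIST_HUBER,0,1e-3,1e-4).ravel()
    if vy<0: vx,vy=-vx,-vy
    a=(w-[x0,y0])@[vx,vy]; e=[np.array([x0,y0])+q*np.array([vx,vy]) for q in (a.min(),a.max())]
    print("dir",vx,vy,"phi",np.arctan2(-vx,vy),"ends",np.round(e,4),"len",np.ptp(a),"mid x at y=.25:",x0+(.25-y0)*vx/vy)
E
python3 m2.py
```

```text
side [[281.4 238.1]
 [338.6 241.7]
 [323.  258.2]] [[724.8  51.3  19. ]
 [595.  -10.8  19. ]
 [599.5  60.2  19. ]]
top [[331.2 186.8]
 [326.8 228.9]
 [350.1 230.1]] [[718.   50.4  19. ]
 [595.8  64.   19. ]
 [591.8  -1.7  19. ]]
top 3 [  87  133  293   68 8732]
dir -0.118332185 0.99297404 phi 0.1186101 ends [[0.5585 0.1992]
 [0.5427 0.3317]] len 0.13336711078702002 mid x at y=.25: 0.5524186
side 1 [  129   101   182   271 11450]
dir -0.12328325 0.9923715 phi 0.12359772 ends [[0.563  0.1892]
 [0.547  0.318 ]] len 0.12985183507584233 mid x at y=.25: 0.5554265
```

```bash
python3 -c "
import cv2,numpy as np
a=cv2.imread('pics/pm_top.png');b=cv2.imread('pics/pm_side.png');b=cv2.resize(b,(360,360));a=cv2.resize(a,(430,322))
o=np.zeros((360,790,3),np.uint8);o[:322,:430]=a;o[:,430:]=b;cv2.imwrite('pics/pm.png',o)"
```

```text
(no output)
```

View pics/pm.png

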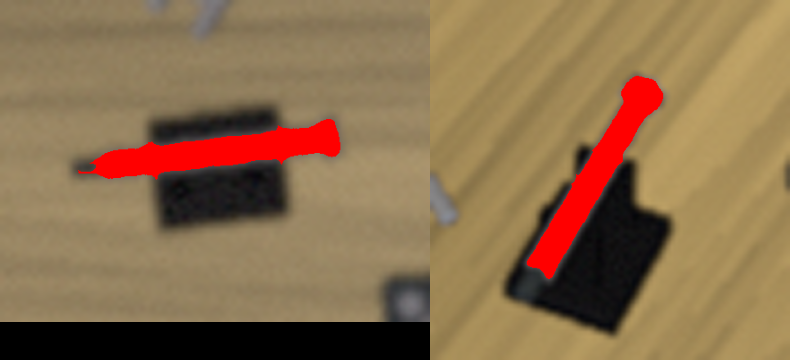

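```bash
python3 - <<'E'
from h import *
s=[(282.2,238.8),(338,243.3),(323.5,258.3)];t=[(330,186.8),(350.5,230.7),(327.2,229.3)]
for n,p in (("side",s),("top",t)):
    w=plane(n,p,.019); print(n,w.round(4),"c",w[:2].mean(0).round(4), "yaw",np.arctan2(*(w[2]-w[0])[[1,0]]))
# predicted features for gauge pose guess
c=np.array([.6555,.0275,0]);y=-.069;R=cv2.Rodrigues(np.array([0,0,y]))[0]
L=lambda p:c+R@np.array(p)/1000
u=np.array([-.574,0,.819]);a=np.array([.819,0,.574]); nest=np.array([30,0,95]);cor=nest-7*u-7*a
print("corner",cor)
pts={"knobtop":[-50.3,0,209.7],"foot1":[75,45,18],"foot2":[75,-45,18],"foot3":[-75,45,18],"foot4":[-75,-45,18],"anv1":cor+24*a+[0,25,0],"anv2":cor+24*a-[0,25,0],"led1":cor+10*u+[0,25,0],"led2":cor+10*u-[0,25,0]}
for n,f,(u0,v0,u1,v1) in (("top",6,(300,165,380,255)),("side",6,(270,160,390,280))):
    im=cv2.imread(f"pics/{n}0.png")[v0:v1,u0:u1]; im=cv2.resize(im,None,fx=f,fy=f,interpolation=cv2.INTER_CUBIC)
    for k,p in pts.items():
        q=((proj(n,L(p))[0]-[u0,v0]+.5)*f-.5).round().astype(int); cv2.circle(im,tuple(int(x) for x in q),2,(0,0,255),-1)
    cv2.imwrite(f"pics/ov_{n}.png",im[:600,:800])
P=cloud("top",np.load("pics/top0.npy")).reshape(-1,3)
for nm,(x0,x1,y0,y1) in dict(big=(.3,.55,.05,.2),orange=(.4,.6,-.2,-.05),green=(.5,.75,.35,.6),tray=(.5,.65,-.4,-.22)).items():
    q=P[(P[:,0]>x0)&(P[:,0]<x1)&(P[:,1]>y0)&(P[:,1]<y1)]; print(nm,q[q[:,2].argmax()].round(3))
E
```

```text
side [[ 0.7217  0.0525  0.019 ]
 [ 0.5934 -0.0048  0.019 ]
 [ 0.5983  0.0599  0.019 ]] c [0.6576 0.0239 0.019 ] yaw 3.082095680028669
top [[ 0.7181  0.0538  0.019 ]
 [ 0.5901 -0.0029  0.019 ]
 [ 0.5945  0.0629  0.019 ]] c [0.6541 0.0255 0.019 ] yaw 3.068423164697798
corner [28.285  0.    85.249]
big [0.336 0.083 1.435]
orange [ 0.446 -0.113  0.216]
green [0.609 0.471 0.299]
tray [ 0.621 -0.26   0.053]
```

View pics/ov_top.png

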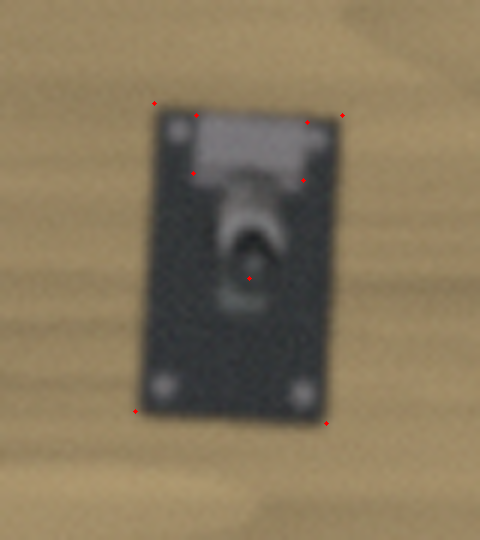

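View pics/ov_side.png

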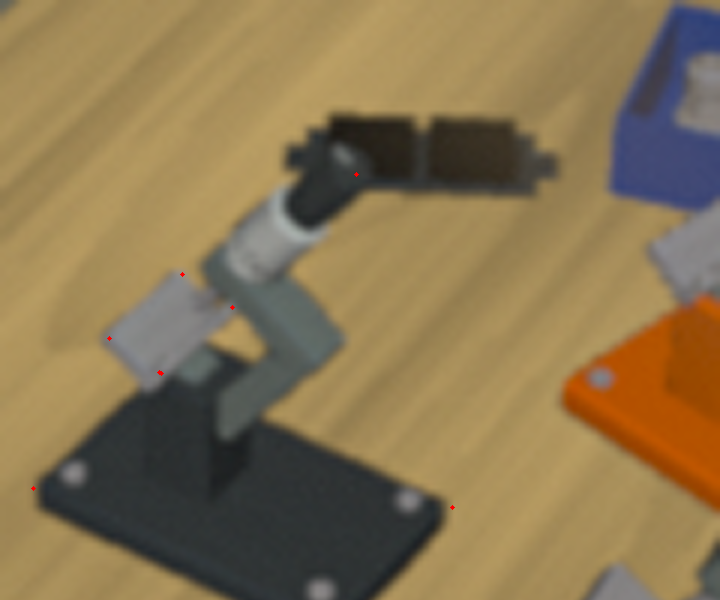

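```bash
python3 - <<'E'
from h import *
c=np.array([.6555,.0270,0]);y=-.069;R=cv2.Rodrigues(np.array([0,0,y]))[0]
u=np.array([-.574,0,.819]);a=np.array([.819,0,.574])
for n in ("top","side"):
    P=cloud(n,np.load(f"pics/{n}0.npy")).reshape(-1,3); p=(P-c)@R*1000-[30,0,95]
    s=p@u; k=p@a; yy=p[:,1]
    m=(abs(k)<25)&(abs(yy)<25)&(s>95)&(s<160)
    print(n,"knob s max pct",np.percentile(s[m],[90,95,98,100]).round(1))
    for lo,hi in ((95,105),(105,118),(118,130),(130,138),(138,146)):
        q=m&(s>lo)&(s<=hi); 
        if q.sum(): print(lo,q.sum(),"a",k[q].min().round(1),k[q].max().round(1),k[q].mean().round(1),"y",yy[q].min().round(1),yy[q].max().round(1))
    m=(abs(k-5)<15)&(abs(yy)>13)&(abs(yy)<23)&(s>-14)&(s<8)
    for lo in range(-10,22,4):
        q=m&(k>lo)&(k<=lo+4); print("anvil a",lo,q.sum(),np.round(np.median(s[q]),1) if q.sum() else None)
    m=(s>-16)&(s<8)&(abs(k-5)<25)&(abs(yy)<35); print("y range",np.percentile(yy[m],[1,99]),"a max",np.percentile(k[m],[1,99]))
E
```

```text
top knob s max pct [138.6 139.3 141.  142.5]
95 31 a -5.0 14.6 7.7 y -11.8 11.4
105 10 a 4.7 11.4 8.8 y -8.9 8.8
118 18 a 4.1 12.6 9.1 y -8.9 8.8
130 32 a -8.3 10.9 2.4 y -9.2 8.7
138 22 a -5.7 10.3 2.2 y -8.9 8.5
anvil a -10 20 -0.9
anvil a -6 11 -5.6
anvil a -2 9 -7.0
anvil a 2 12 -6.7
anvil a 6 9 -9.2
anvil a 10 9 -7.8
anvil a 14 11 -7.7
anvil a 18 4 -8.5
y range [-24.18461689  24.84162082] a max [-18.42299287  18.62410302]
side knob s max pct [138.8 139.7 140.2 140.6]
95 46 a -9.0 15.3 2.9 y -6.4 12.9
105 30 a -6.9 15.4 2.9 y -2.5 10.8
118 34 a -6.3 12.9 3.2 y 0.8 11.1
130 41 a -7.4 13.2 3.9 y -9.4 10.4
138 28 a -5.6 10.3 3.2 y -10.4 9.4
anvil a -10 12 1.3
anvil a -6 13 -3.5
anvil a -2 12 -6.5
anvil a 2 7 -8.4
anvil a 6 15 -6.3
anvil a 10 14 -6.2
anvil a 14 11 -6.1
anvil a 18 7 -8.8
y range [-25.11769924  25.37305798] a max [-19.27186945  19.44878349]
```

>>> {"method": "carry_out", "body": {
  "targets": "1 -9 0 0 -0.12; 1 -9 0 0 -0.12; 1 -9 0 0 -0.12; 1 -9 0 0 -0.12; 1 -9 0 0 -0.12; 1 -9 0 0 -0.12; 1 -9 0 0 -0.12; 1 -9 0 0 -0.12; 1 -9 0 0 -0.12; 1 -9 0 0 -0.12; 1 -9 0 0 -0.12; 1 -9 0 0 -0.12",
  "force": 30
}}

```text
clock: 1.1
tool_pos: [0.1501, -0.6065, 0.5127]
eef_rot: [0.47, 0.529, -0.47, 0.528]
contact_force: [0.3, -0.3, 0.0]
opening: 1.003
```

```bash
cat >> h.py <<'E'
from scipy.spatial.transform import Rotation as Ro
def go(target,yaw=None,verbose=True):
    "delta from measured pose to target TCP (world) in tool mm, and turn needed for tool-y yaw"
    s=r.get_state(); M=Ro.from_quat(s["eef_rot"]).as_matrix(); d=M.T@(np.array(target)-s["tool_pos"])*1000
    ty=np.arctan2(M[1,1],M[0,1]); print("t",round(float(s["clock"]),2),"tcp",s["tool_pos"].round(4),"x-axis",M[:,0].round(3),"yaw",round(float(ty),4),"open",round(float(s["opening"]),3),"F",s["contact_force"].round(1),"q",s["q"].round(2))
    print("delta tool mm",d.round(1), "turn",None if yaw is None else round(float((ty-yaw+np.pi)%(2*np.pi)-np.pi),4))
E
python3 -c "
from h import *
go([.5566,.2174,.5],.12)"
```

```text
t 1.1 tcp [ 0.1501 -0.6065  0.5127] x-axis [-0.001  0.001 -1.   ] yaw 0.1179 open 1.003 F [ 0.3 -0.3  0. ] q [ 1.58  0.64 -0.62  1.4   0.38  1.22  1.04]
delta tool mm [  13.3  500.6 -770.4] turn -0.0021
```

>>> {"method": "carry_out", "body": {
  "targets": "1 0 25 -32 0; 1 0 25 -32 0; 1 0 25 -32 0; 1 0 25 -32 0; 1 0 25 -32 0; 1 0 25 -32 0; 1 0 25 -32 0; 1 0 25 -32 0; 1 0 25 -32 0; 1 0 25 -32 0; 1 0 25 -32 0; 1 0 25 -32 0; 1 0 25 -32 0; 1 0 25 -32 0; 1 0 25 -32 0; 1 0 25 -32 0; 1 0 25 -32 0; 1 0 25 -32 0; 1 0 25 -32 0; 1 0 25 -32 0"
}}

```text
clock: 2.77
tool_pos: [0.5762, 0.0869, 0.5122]
eef_rot: [0.471, 0.527, -0.472, 0.527]
contact_force: [-0.3, -0.2, 0.6]
opening: 1.001
```

```bash
python3 -c "
from h import *
go([.5566,.2174,.205],.12)"
```

```text
t 2.77 tcp [0.5762 0.0869 0.5122] x-axis [-0.001 -0.001 -1.   ] yaw 0.1119 open 1.001 F [-0.3 -0.2  0.6] q [ 0.16  0.58 -0.68  1.53  0.39  1.17 -0.48]
delta tool mm [ 307.1   -4.6 -132.1] turn -0.0081
```

>>> {"method": "carry_out", "body": {
  "targets": "1 0 -1 -33 -0.002; 1 0 -1 -33 -0.002; 1 0 -1 -33 -0.002; 1 0 -1 -33 -0.002; 1 30 0 0 0; 1 30 0 0 0; 1 30 0 0 0; 1 30 0 0 0; 1 30 0 0 0; 1 30 0 0 0; 1 20 0 0 0; 1 0 0 0 0; 1 0 0 0 0"
}}

```text
clock: 3.85
tool_pos: [0.5562, 0.2157, 0.3119]
eef_rot: [0.468, 0.529, -0.47, 0.529]
contact_force: [-0.5, 0.3, 0.9]
opening: 0.998
```

```bash
python3 -c "
from h import *
go([.5566,.2174,.205],.12)
p,d=eyes.snapshot('top');q,e=eyes.snapshot('side')
a=cv2.resize(p[170:290,200:330],None,fx=3,fy=3);b=cv2.resize(q[200:350,230:380],None,fx=2.6,fy=2.6)
o=np.zeros((400,790,3),np.uint8);o[:360,:390]=a;o[:390,395:785]=b;cv2.imwrite('pics/a1.png',o)"
```

```text
t 3.85 tcp [0.5562 0.2157 0.3119] x-axis [-0.002 -0.001 -1.   ] yaw 0.1202 open 0.998 F [-0.5  0.3  0.9] q [-0.14  0.82 -0.55  1.73  0.58  0.77 -0.86]
delta tool mm [106.9   0.8  -1.7] turn 0.0002
```

View pics/a1.png

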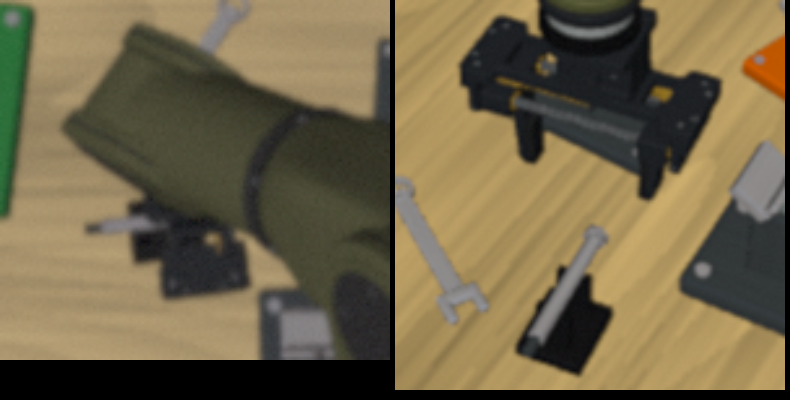

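>>> {"method": "carry_out", "body": {
  "targets": "1 25 0 0 0; 1 25 0 0 0; 1 25 0 0 0; 1 20 0 -1 0; 1 12 0 -1 0; 1 0 0 0 0; 1 0 0 0 0; 1 0 0 0 0"
}}

```text
clock: 4.62
tool_pos: [0.557, 0.2184, 0.2074]
eef_rot: [0.47, 0.529, -0.468, 0.529]
contact_force: [0.5, 0.5, 0.1]
opening: 1.0
```

```bash
python3 -c "
from h import *
go([.5566,.2174,.205],.12)
q,e=eyes.snapshot('side')
cv2.imwrite('pics/a2.png',cv2.resize(q[220:350,230:380],None,fx=4.5,fy=4.5))"
```

```text
t 4.62 tcp [0.557  0.2184 0.2074] x-axis [ 0.003  0.002 -1.   ] yaw 0.1198 open 1.0 F [0.5 0.5 0.1] q [-0.2   0.97 -0.44  1.77  0.71  0.57 -0.97]
delta tool mm [ 2.4 -0.5  0.9] turn -0.0002
```

View pics/a2.png

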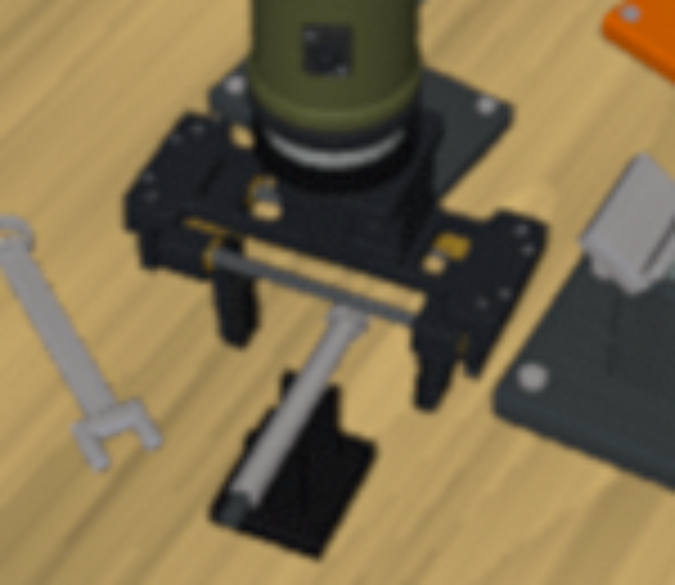

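>>> {"method": "carry_out", "body": {
  "targets": "0 2 0 0 0; 0 0 0 0 0; 0 0 0 0 0; 0 0 0 0 0; 0 0 0 0 0; 0 0 0 0 0; 0 0 0 0 0; 0 0 0 0 0; 0 0 0 0 0; 0 0 0 0 0",
  "force": 40
}}

```text
clock: 5.5
tool_pos: [0.5562, 0.2179, 0.2037]
eef_rot: [0.469, 0.529, -0.469, 0.529]
contact_force: [-0.6, -0.2, 0.1]
opening: 0.271
```

```bash
python3 -c "
from h import *
go([.5566,.2174,.205],.12)"
```

```text
t 5.5 tcp [0.5562 0.2179 0.2037] x-axis [-0. -0. -1.] yaw 0.12 open 0.271 F [-0.6 -0.2  0.1] q [-0.21  0.97 -0.44  1.77  0.71  0.56 -0.97]
delta tool mm [-1.3  0.3  0.5] turn 0.0
```

>>> {"method": "carry_out", "body": {
  "targets": "0 0 0 0 0; 0 0 0 0 0; 0 0 0 0 0; 0 0 0 0 0; 0 0 0 0 0"
}}

```text
clock: 5.92
tool_pos: [0.5563, 0.2179, 0.2038]
eef_rot: [0.469, 0.529, -0.469, 0.529]
contact_force: [-0.2, -0.4, -0.2]
opening: 0.138
```

>>> {"method": "carry_out", "body": {
  "targets": "0 -10 0 0 0; 0 -20 0 0 0; 0 -30 0 0 0; 0 -30 0 0 0; 0 -30 0 0 0; 0 0 0 0 0; 0 0 0 0 0; 0 0 0 0 0"
}}

```text
clock: 6.58
tool_pos: [0.5558, 0.2173, 0.3234]
eef_rot: [0.469, 0.529, -0.47, 0.529]
contact_force: [-0.2, -0.8, -2.0]
opening: 0.136
```

```bash
python3 -c "
from h import *
go([.6864,.0249,.33],-.069)
q,e=eyes.snapshot('side');np.save('pics/a3s.npy',e);cv2.imwrite('pics/a3full.png',q)
p,d=eyes.snapshot('top');np.save('pics/a3t.npy',d);cv2.imwrite('pics/a3top.png',p)
cv2.imwrite('pics/a3.png',cv2.resize(q[200:350,230:380],None,fx=4,fy=4))"
```

```text
t 6.58 tcp [0.5558 0.2173 0.3234] x-axis [-0.001 -0.001 -1.   ] yaw 0.12 open 0.136 F [-0.2 -0.8 -2. ] q [-0.14  0.81 -0.56  1.72  0.57  0.79 -0.86]
delta tool mm [ -6.5 106.6 206.7] turn 0.189
```

View pics/a3.png

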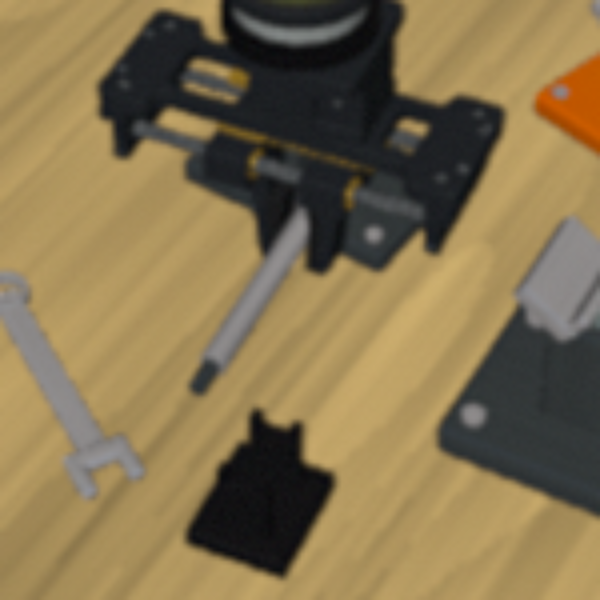

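```bash
cat > pin.py <<'E'
from h import *
import sys
def pinfit(n,D,tcp,yaw,lo=15,hi=118,zr=25):
    P=cloud(n,D).reshape(-1,3); P=P[(P[:,2]<1)]
    g=tcp-np.array([0,0,.147]); M=np.array([[np.cos(yaw),-np.sin(yaw),0],[np.sin(yaw),np.cos(yaw),0],[0,0,1]])
    p=(P-g)@M*1000   # x jaw dir, y along pin, z up rel. grasp point
    q=p[(abs(p[:,0])<13)&(p[:,1]>lo)&(p[:,1]<hi+10)&(abs(p[:,2])<zr)]
    if len(q)<10: print(n,"few",len(q)); return
    qq=q[(q[:,1]<hi-18)]
    print(n,len(q),"y max",q[:,1].max().round(1),"top slope",np.polyfit(qq[:,1],qq[:,2],1).round(4),"x slope",np.polyfit(qq[:,1],qq[:,0],1).round(4))
    for a in range(lo,hi+10,15):
        b=q[(q[:,1]>=a)&(q[:,1]<a+15)]
        if len(b): print(a,len(b),b.mean(0).round(1),"zmax",np.percentile(b[:,2],90).round(1),"x",np.percentile(b[:,0],[5,95]).round(1))
E
python3 - <<'E'
from pin import *
s=r.get_state()
for n,f in (("side","s"),("top","t")): pinfit(n,np.load(f"pics/a3{f}.npy"),s["tool_pos"],.12)
E
```

```text
side 300 y max 117.1 top slope [-0.0202  9.2596] x slope [ 0.0125 -1.7124]
15 41 [-1.3 22.8  8.7] zmax 11.8 x [-6.3  5. ]
30 40 [-1.2 37.3  8.3] zmax 10.9 x [-6.3  4.6]
45 44 [-1.4 52.4  8.1] zmax 10.8 x [-6.1  5.5]
60 41 [-0.7 66.9  8.3] zmax 11.2 x [-5.3  5. ]
75 52 [-0.9 82.7  7.7] zmax 10.7 x [-5.8  5.7]
90 44 [-0.2 97.7  6.7] zmax 10.0 x [-5.   6.3]
105 38 [  0.5 111.8   5. ] zmax 7.9 x [-3.7  4.7]
top 135 y max 116.9 top slope [4.5000e-03 5.7615e+00] x slope [ 0.0061 -1.3972]
45 20 [-1.4 55.6  5.2] zmax 8.2 x [-7.   5.7]
60 32 [-0.9 67.1  6.5] zmax 10.4 x [-6.1  5.1]
75 34 [-0.7 81.8  6.6] zmax 10.5 x [-6.4  5.7]
90 32 [-0.4 97.   5.2] zmax 9.1 x [-6.2  5.6]
105 17 [ -0.2 111.9   3.8] zmax 6.6 x [-4.6  4.7]
```

>>> {"method": "carry_out", "body": {
  "targets": "0 -30 0 0 0.09; 0 -30 0 0 0.09; 0 -30 0 0 0; 0 -30 0 0 0; 0 0 0 0 0"
}}

```text
clock: 7.1
tool_pos: [0.5571, 0.2192, 0.4483]
eef_rot: [0.518, 0.484, -0.512, 0.485]
contact_force: [-0.2, 0.7, -1.2]
opening: 0.139
```

```bash
cat >> h.py <<'E'
GC=np.array([.6565,.0270,0]);GY=-.069
GR=Ro.from_euler("z",GY).as_matrix(); U=np.array([-.574,0,.819]); A=np.array([.819,0,.574])
def nestpt(a=0,u=0,y=0,up=0): # world point: nest + a*A+u*U + y along gauge y (mm)
    return GC+GR@((np.array([30,0,95])+a*A+u*U+np.array([0,y,up]))/1000)
Z147=np.array([0,0,.147])
E
python3 -c "
from h import *
print(nestpt())
go(nestpt(70,3,-60,-1.3)+Z147,-.06)"
```

```text
[0.68642861 0.02493164 0.095     ]
t 7.1 tcp [0.5571 0.2192 0.4483] x-axis [ 0.007  0.004 -1.   ] yaw -0.06 open 0.139 F [-0.2  0.7 -1.2] q [-0.12  0.65 -0.6   1.59  0.41  1.02 -0.89]
delta tool mm [165.1 194.7 247.5] turn 0.0
```

>>> {"method": "carry_out", "body": {
  "targets": "0 0 28 28 0; 0 0 28 28 0; 0 0 28 28 0; 0 0 28 28 0; 0 0 28 28 0; 0 0 28 28 0; 0 0 27 28 0; 0 0 0 28 0; 0 0 0 23 0; 0 0 0 0 0; 0 0 0 0 0"
}}

```text
clock: 8.02
tool_pos: [0.736, -0.0425, 0.4411]
eef_rot: [-0.514, -0.485, 0.517, -0.483]
contact_force: [0.1, 1.4, -1.8]
opening: 0.137
```

```bash
python3 -c "
from h import *
go(nestpt(70,3,-60,-1.3)+Z147,-.06)"
```

```text
t 8.02 tcp [ 0.736  -0.0425  0.4411] x-axis [-0.004 -0.001 -1.   ] yaw -0.063 open 0.137 F [ 0.1  1.4 -1.8] q [ 0.23  0.87 -0.58  1.1   0.45  1.29 -0.36]
delta tool mm [157.8   2.1  -4.1] turn -0.003
```

>>> {"method": "carry_out", "body": {
  "targets": "0 25 1 -2 0; 0 25 1 -2 0; 0 25 0 0 0; 0 25 0 0 0; 0 25 0 0 0; 0 25 0 0 0; 0 8 0 0 0; 0 0 0 0 0; 0 0 0 0 0; 0 0 0 0 0"
}}

```text
clock: 8.85
tool_pos: [0.739, -0.0356, 0.2875]
eef_rot: [0.516, 0.484, -0.514, 0.485]
contact_force: [-0.1, -0.7, -0.5]
opening: 0.135
```

```bash
python3 - <<'E'
from pin import *
go(nestpt(70,3,-60,-1.3)+Z147,-.06)
q,e=eyes.snapshot('side');p,d=eyes.snapshot('top');s=r.get_state()
cv2.imwrite('pics/a4.png',np.hstack([cv2.resize(q[130:270,230:370],(395,395)),cv2.resize(p[130:270,270:410],(395,395))]))
pinfit("side",e,s["tool_pos"],-.06);pinfit("top",d,s["tool_pos"],-.06)
E
```

```text
t 8.85 tcp [ 0.739  -0.0356  0.2875] x-axis [ 0.003  0.001 -1.   ] yaw -0.0595 open 0.135 F [-0.1 -0.7 -0.5] q [ 0.22  1.02 -0.53  1.24  0.54  1.01 -0.45]
delta tool mm [ 4.2 -1.1  3.2] turn 0.0005
side 199 y max 117.5 top slope [-0.0155  7.1631] x slope [ 0.0184 -2.6714]
15 26 [-2.3 22.3  7. ] zmax 10.5 x [-7.1  3.6]
30 29 [-1.9 37.3  6.9] zmax 10.6 x [-7.   4.5]
45 29 [-2.  52.4  6.1] zmax 10.1 x [-6.8  5.6]
60 28 [-1.2 66.7  5.7] zmax 10.5 x [-5.9  5.1]
75 33 [-1.1 82.5  5.8] zmax 10.6 x [-6.   5.2]
90 31 [-0.7 98.1  5.9] zmax 9.0 x [-5.2  6.6]
105 23 [  0.7 111.9   3.2] zmax 5.7 x [-2.7  4. ]
top 159 y max 118.5 top slope [-3.200e-03  5.056e+00] x slope [ 0.0076 -1.3313]
30 24 [-1.5 39.2  4.5] zmax 7.8 x [-5.9  3.7]
45 30 [-0.8 52.6  4.9] zmax 8.6 x [-7.   5.8]
60 29 [-0.1 67.   5. ] zmax 7.8 x [-5.8  6. ]
75 30 [-1.2 82.9  5.5] zmax 9.7 x [-6.1  4. ]
90 27 [ 0.  97.   3.7] zmax 7.3 x [-5.8  6.9]
105 19 [ -0.5 110.9   3.4] zmax 7.8 x [-4.   3.6]
```

View pics/a4.png

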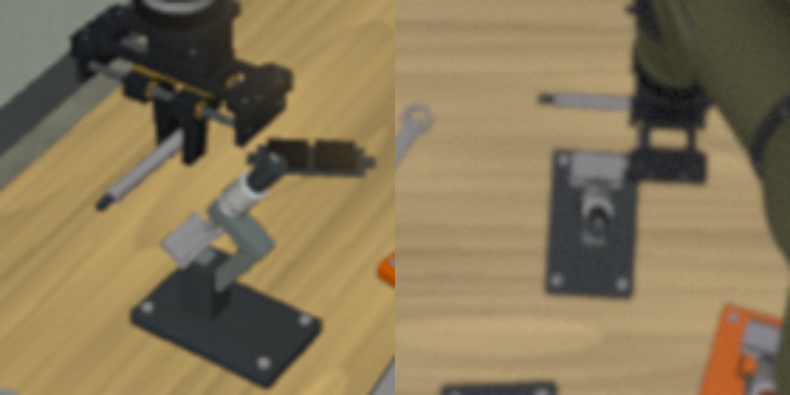

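>>> {"method": "carry_out", "body": {
  "targets": "0 4.5 -6 0 0; 0 4.5 -6 0 0; 0 4.5 -6 0 0; 0 4.5 -6 0 0; 0 4.5 -6 0 0; 0 4.5 -6 0 0; 0 4.5 -6 0 0; 0 4 -6 1 0; 0 0 0 0 0; 0 0 0 0 0; 0 0 0 0 0; 0 0 0 0 0"
}}

```text
clock: 9.95
tool_pos: [0.6908, -0.0346, 0.2506]
eef_rot: [0.515, 0.484, -0.514, 0.485]
contact_force: [0.3, -0.2, -1.5]
opening: 0.138
```

```bash
python3 - <<'E'
from pin import *
go(nestpt(12,3,-60,-1.3)+Z147,-.06)
q,e=eyes.snapshot('side');
go(nestpt(12,3,-60,-1.3)+Z147,-.06)
p,d=eyes.snapshot('top');s=r.get_state()
go(nestpt(12,3,-60,-1.3)+Z147,-.06)
cv2.imwrite('pics/a5.png',np.hstack([cv2.resize(q[160:260,260:360],(395,395)),cv2.resize(p[150:250,290:390],(395,395))]))
pinfit("side",e,s["tool_pos"],-.06);pinfit("top",d,s["tool_pos"],-.06)
E
```

```text
t 9.95 tcp [ 0.6908 -0.0346  0.2506] x-axis [ 0.001  0.    -1.   ] yaw -0.0602 open 0.138 F [ 0.3 -0.2 -1.5] q [ 0.23  1.   -0.51  1.44  0.58  0.85 -0.53]
delta tool mm [ 0.5 -0.4  0.9] turn -0.0002
t 10.0 tcp [ 0.6908 -0.0346  0.2505] x-axis [ 0.001  0.    -1.   ] yaw -0.0602 open 0.136 F [ 0.4  0.2 -1.4] q [ 0.23  1.   -0.51  1.44  0.58  0.85 -0.53]
delta tool mm [ 0.5 -0.3  0.9] turn -0.0002
t 10.05 tcp [ 0.6907 -0.0346  0.2505] x-axis [ 0.001  0.    -1.   ] yaw -0.0601 open 0.139 F [ 0.1  0.5 -1.3] q [ 0.23  1.   -0.51  1.44  0.58  0.85 -0.53]
delta tool mm [ 0.5 -0.3  0.9] turn -0.0001
side 262 y max 117.0 top slope [-0.0515  2.0556] x slope [-4.0000e-04 -1.9386e+00]
15 11 [ 1.  22.2  9.3] zmax 10.2 x [-2.5  5. ]
30 29 [-2.5 39.6 -0. ] zmax 11.0 x [-7.   3.2]
45 55 [-2.2 52.5 -1.2] zmax 9.3 x [-8.4  5.3]
60 53 [-2.2 67.4 -2.9] zmax 8.5 x [-7.5  5. ]
75 57 [-2.6 81.6 -5.4] zmax 8.6 x [-9.9  4. ]
90 34 [-0.3 97.3  5.6] zmax 8.7 x [-5.8  7.1]
105 23 [  1.1 112.2   3.5] zmax 7.8 x [-2.7  8. ]
top 234 y max 117.5 top slope [ 0.0882 -7.371 ] x slope [ 0.0197 -2.7253]
30 44 [-2.  39.1 -2.8] zmax 7.8 x [-10.4  11.1]
45 49 [-1.3 52.1 -2.8] zmax 7.7 x [-9.2 10.4]
60 52 [-1.5 67.7 -2.6] zmax 7.8 x [-9.5  9.9]
75 42 [-1.7 81.4 -2.2] zmax 7.1 x [-9.3  8.7]
90 28 [-0.3 96.6  5.1] zmax 9.5 x [-5.2  5.8]
105 19 [  0.4 112.2   4. ] zmax 8.9 x [-3.9  6. ]
```

View pics/a5.png

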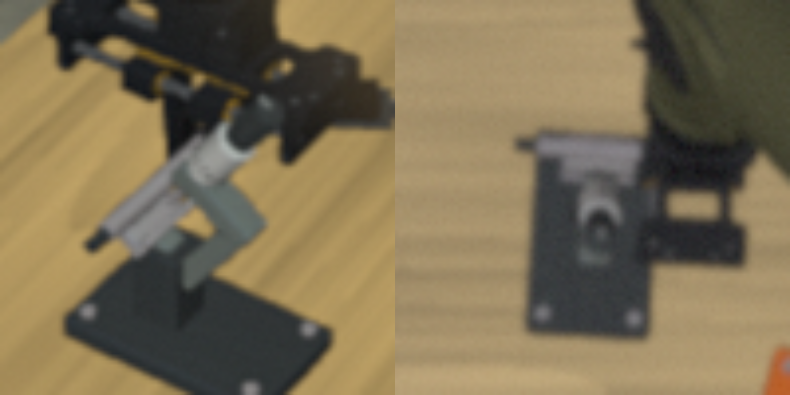

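>>> {"method": "carry_out", "body": {
  "targets": "0 1.5 -2.3 0 0; 0 1.5 -2.3 0 0; 0 1.5 -2.2 0 0; 0 1.5 -2.2 0 0; 0 0 0 1 0; 0 0 0 0 0; 0 0 0 0 0"
}}

```text
clock: 10.63
tool_pos: [0.6813, -0.0353, 0.2442]
eef_rot: [-0.515, -0.485, 0.515, -0.485]
contact_force: [-0.0, -0.2, -1.6]
opening: 0.133
```

```bash
python3 - <<'E'
from pin import *
go(nestpt(1,3,-60,-1.3)+Z147,-.06)
E
```

```text
t 10.63 tcp [ 0.6813 -0.0353  0.2442] x-axis [-0. -0. -1.] yaw -0.0601 open 0.133 F [-0.  -0.2 -1.6] q [ 0.23  1.   -0.5   1.48  0.59  0.82 -0.54]
delta tool mm [ 0.5  0.1 -0.4] turn -0.0001
```

>>> {"method": "carry_out", "body": {
  "targets": "0 1 0.5 0 0; 0 1 0.5 0 0; 0 0 0 0 0; 0 0 0 0 0; 0 0 0 0 0"
}}

```text
clock: 11.05
tool_pos: [0.6823, -0.0351, 0.2422]
eef_rot: [-0.515, -0.485, 0.515, -0.485]
contact_force: [0.4, 0.8, -1.0]
opening: 0.138
```

>>> {"method": "carry_out", "body": {
  "targets": "0 0.8 0.3 0 0; 0 0 0 0 0; 0 0 0 0 0; 0 0 0 0 0"
}}

```text
clock: 11.38
tool_pos: [0.6826, -0.0352, 0.2414]
eef_rot: [-0.515, -0.485, 0.515, -0.485]
contact_force: [0.7, 0.6, -0.6]
opening: 0.135
```

```bash
python3 - <<'E'
from pin import *
go(nestpt(0,0,-60,-1.3)+Z147,-.06); print(r.get_state()["moment"])
E
```

```text
t 11.38 tcp [ 0.6826 -0.0352  0.2414] x-axis [ 0. -0. -1.] yaw -0.06 open 0.135 F [ 0.7  0.6 -0.6] q [ 0.23  1.01 -0.5   1.47  0.59  0.82 -0.54]
delta tool mm [ 0.7 -0.3 -0.2] turn 0.0
[-0.09230894 -0.09946126  0.02460332]
```

>>> {"method": "carry_out", "body": {
  "targets": "0 1 -0.2 0 0; 0 0 0 0 0; 0 0 0 0 0; 0 0 0 0 0"
}}

```text
clock: 11.72
tool_pos: [0.6826, -0.0352, 0.2407]
eef_rot: [0.515, 0.485, -0.515, 0.485]
contact_force: [-1.8, -0.5, 0.5]
opening: 0.137
```

>>> {"method": "carry_out", "body": {
  "targets": "0 1 -0.5 0 0; 0 0 0 0 0; 0 0 0 0 0; 0 0 0 0 0"
}}

```text
clock: 12.05
tool_pos: [0.6823, -0.0352, 0.2398]
eef_rot: [0.515, 0.484, -0.514, 0.485]
contact_force: [1.9, -0.5, 2.8]
opening: 0.132
```

```bash
python3 - <<'E'
from pin import *
go(nestpt(0,0,-60,-1.3)+Z147,-.06); print(r.get_state()["moment"])
E
```

```text
t 12.05 tcp [ 0.6823 -0.0352  0.2398] x-axis [ 0.001 -0.    -1.   ] yaw -0.0603 open 0.132 F [ 1.9 -0.5  2.8] q [ 0.23  1.01 -0.5   1.48  0.59  0.81 -0.55]
delta tool mm [-0.9 -0.  -0.3] turn -0.0003
[-0.12782357 -0.36323426 -0.05957176]
```

>>> {"method": "carry_out", "body": {
  "targets": "0.3 0 0 0 0; 0.3 0 0 0 0; 0.5 0 0 0 0; 0.5 0 0 0 0; 0.5 0 0 0 0; 0.5 0 0 0 0; 0.5 0 0 0 0; 0.5 0 0 0 0"
}}

```text
clock: 12.72
tool_pos: [0.6819, -0.0352, 0.2394]
eef_rot: [-0.515, -0.485, 0.515, -0.485]
contact_force: [-0.4, 0.6, -0.9]
opening: 0.498
```

```bash
python3 - <<'E'
from pin import *
go(nestpt(0,0,-60,-1.3)+Z147,-.06); print(r.get_state()["moment"])
q,e=eyes.snapshot('side');p,d=eyes.snapshot('top');s=r.get_state()
cv2.imwrite('pics/a6.png',np.hstack([cv2.resize(q[160:260,260:360],(395,395)),cv2.resize(p[150:250,290:390],(395,395))]))
E
```

```text
t 12.72 tcp [ 0.6819 -0.0352  0.2394] x-axis [-0. -0. -1.] yaw -0.06 open 0.498 F [-0.4  0.6 -0.9] q [ 0.23  1.01 -0.5   1.48  0.59  0.81 -0.55]
delta tool mm [-1.3  0.4 -0.3] turn 0.0
[-0.10243116 -0.05724243 -0.00753662]
```

View pics/a6.png

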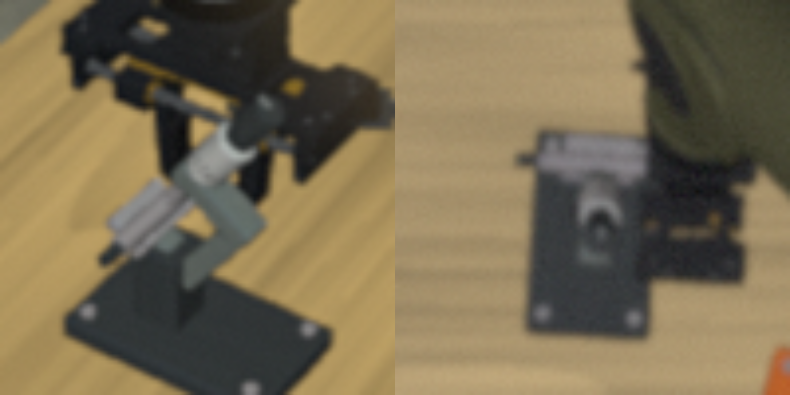

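>>> {"method": "carry_out", "body": {
  "targets": "0.6 -5 0 0 0; 0.7 -15 0 0 0; 0.7 -30 0 0 0; 0.7 -30 0 0 0; 0.7 -30 0 0 0; 0.7 -30 0 0 0; 0.5 -30 0 0 0; 0.5 -30 0 0 -0.1; 0.5 -5 0 0 -0.12; 0.5 0 0 0 -0.12; 0.5 0 0 0 -0.12; 0.5 0 0 0 -0.12; 0.5 0 0 0 -0.12; 0.5 0 0 0 -0.12; 0.5 0 0 0 -0.12; 0.5 0 0 0 -0.12; 0.5 0 0 0 -0.12; 0.5 0 0 0 -0.12; 0.5 0 0 0 -0.12; 0.5 0 0 0 -0.12"
}}

```text
clock: 14.48
tool_pos: [0.6817, -0.0352, 0.446]
eef_rot: [0.03, 0.706, -0.03, 0.707]
contact_force: [0.7, -0.4, -0.2]
opening: 0.497
```

```bash
cat >> h.py <<'E'
def knob(up=3.5): return nestpt(0,126+up)
E
python3 - <<'E'
from pin import *
print(knob(0),knob())
go(knob()+Z147,1.90)
q,e=eyes.snapshot('side');p,d=eyes.snapshot('top');np.save('pics/a7s.npy',e);np.save('pics/a7t.npy',d)
cv2.imwrite('pics/a7.png',np.hstack([cv2.resize(q[160:260,260:360],(395,395)),cv2.resize(p[150:250,290:390],(395,395))]))
for n,D in (("side",e),("top",d)):
    P=cloud(n,D).reshape(-1,3); g=(P-GC)@GR*1000-[30,0,95]; s=g@U;k=g@A;y=g[:,1]
    m=(abs(y)>26)&(y>26)&(y<54)&(abs(s)<12)&(abs(k)<12); print(n,"pin +y part a,s",m.sum(),k[m].mean().round(1),s[m].mean().round(1),"k rng",np.percentile(k[m],[5,95]).round(1) if m.any() else 0,"s rng",np.percentile(s[m],[5,95]).round(1) if m.any() else 0)
    m=(y<-26)&(y>-75)&(abs(s)<12)&(abs(k)<12); print("-y part",m.sum(),k[m].mean().round(1),s[m].mean().round(1),np.percentile(k[m],[5,95]).round(1) if m.any() else 0,np.percentile(s[m],[5,95]).round(1) if m.any() else 0)
    m=(abs(s)<14)&(abs(k)<14)&(abs(y)<110); print("ends y",y[m].min(),y[m].max())
    m=(abs(k)<16)&(abs(y)<16)&(s>105)&(s<160)
    if m.any(): print("knob k",np.percentile(k[m],[2,98]).round(1),"y",np.percentile(y[m],[2,98]).round(1),"s",np.percentile(s[m],[2,98]).round(1))
E
```

```text
[0.61427671 0.02991804 0.198194  ] [0.61227249 0.03005655 0.2010605 ]
t 14.48 tcp [ 0.6817 -0.0352  0.446 ] x-axis [ 0.001 -0.    -1.   ] yaw 1.4858 open 0.497 F [ 0.7 -0.4 -0.2] q [ 0.41  0.88 -0.97  1.3   0.71  1.32  0.94]
delta tool mm [ 97.9  59.1 -74.9] turn -0.4142
side pin +y part a,s 53 2.0 4.8 k rng [-4.6  8.7] s rng [-0.2  9. ]
-y part 0 nan nan 0 0
ends y -28.706510544240103 58.51125245641647
knob k [-7.4 12. ] y [-10.8  10.2] s [106.5 141.8]
top pin +y part a,s 46 1.6 3.9 k rng [-3.6  6.5] s rng [-0.4  8. ]
-y part 101 1.7 4.9 [-5.2  7.8] [-0.7  9.9]
ends y -78.3547188067706 57.744271236733084
knob k [-7.4 11.4] y [-9.   8.6] s [106.6 141.2]<stdin>:9: RuntimeWarning: Mean of empty slice.
  ret = ret.dtype.type(ret / rcount)
```

View pics/a7.png

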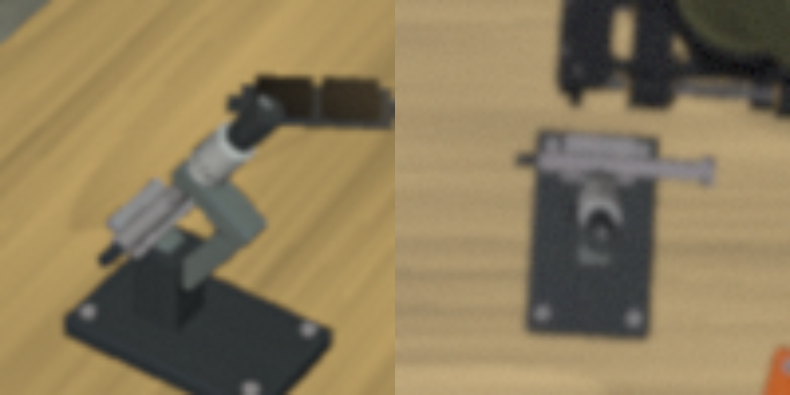

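>>> {"method": "carry_out", "body": {
  "targets": "0.5 0 20 -24 0; 0.5 0 20 -24 0; 0.5 0 19 -25 0; 0.5 0 0 0 -0.104; 0.5 0 0 0 -0.104; 0.5 0 0 0 -0.103; 0.5 0 0 0 -0.103; 0.5 0 0 0 0; 0.5 0 0 0 0"
}}

```text
clock: 15.33
tool_pos: [0.6145, 0.0302, 0.445]
eef_rot: [-0.112, 0.698, 0.112, 0.698]
contact_force: [0.3, 0.6, -0.4]
opening: 0.504
```

```bash
sed -i 's/GC=np.array(\[.6565,.0270,0\])/GC=np.array([.6582,.0270,0])/' h.py; python3 - <<'E'
from pin import *
go(knob()+Z147,1.90)
E
```

```text
t 15.33 tcp [0.6145 0.0302 0.445 ] x-axis [ 0.001  0.    -1.   ] yaw 1.8888 open 0.504 F [ 0.3  0.6 -0.4] q [ 0.41  0.83 -1.09  1.52  0.75  1.26  1.11]
delta tool mm [96.9  0.  -0.6] turn -0.0112
```

>>> {"method": "carry_out", "body": {
  "targets": "0.5 25 0 0 0; 0.5 25 0 0 0; 0.5 22 0 0 0; 0.5 15 0 0 0; 0.5 10 0 0 0; 0.5 0 0 0 0; 0.5 0 0 0 0; 0.5 0 0 0 0",
  "force": 25
}}

```text
clock: 16.0
tool_pos: [0.615, 0.0307, 0.3488]
eef_rot: [-0.113, 0.697, 0.114, 0.699]
contact_force: [-0.5, -0.0, -0.0]
opening: 0.5
```

```bash
python3 - <<'E'
from pin import *
go(knob()+Z147,1.90)
q,e=eyes.snapshot('side');p,d=eyes.snapshot('top')
cv2.imwrite('pics/a8.png',np.hstack([cv2.resize(q[150:250,270:370],(395,395)),cv2.resize(p[150:250,290:390],(395,395))]))
E
```

```text
t 16.0 tcp [0.615  0.0307 0.3488] x-axis [ 0.002  0.001 -1.   ] yaw 1.8932 open 0.5 F [-0.5 -0.  -0. ] q [ 0.39  0.93 -1.02  1.63  0.87  1.1   1.01]
delta tool mm [ 0.7 -0.3 -1.2] turn -0.0068
```

View pics/a8.png

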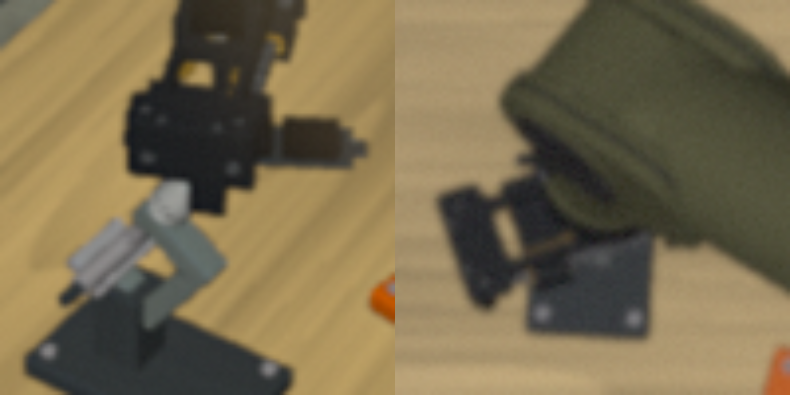

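>>> {"method": "carry_out", "body": {
  "targets": "0 0 0 0 0; 0 0 0 0 0; 0 0 0 0 0; 0 0 0 0 0; 0 0 0 0 0; 0 0 0 0 0"
}}

```text
clock: 16.6
tool_pos: [0.6152, 0.0288, 0.3478]
eef_rot: [-0.114, 0.698, 0.112, 0.698]
contact_force: [1.0, -4.9, 4.3]
opening: 0.258
```

>>> {"method": "carry_out", "body": {
  "targets": "0 0 0 0 0.08; 0 0 0 0 0.08; 0 0 0 0 0.08; 0 0 0 0 0.08; 0 0 0 0 0.08"
}}

```text
clock: 17.02
tool_pos: [0.6151, 0.0299, 0.3472]
eef_rot: [0.029, 0.706, -0.029, 0.707]
contact_force: [2.7, -2.0, -0.2]
opening: 0.215
```

```bash
python3 - <<'E'
from pin import *
go(knob()+Z147,1.10); print(r.get_state()["moment"])
E
```

```text
t 17.02 tcp [0.6151 0.0299 0.3472] x-axis [ 0.002  0.    -1.   ] yaw 1.4897 open 0.215 F [ 2.7 -2.  -0.2] q [ 0.35  0.9  -0.93  1.63  0.81  1.04  0.66]
delta tool mm [-0.8  0.1 -1.1] turn 0.3897
[-0.03952716 -0.72879693  0.2574037 ]
```

>>> {"method": "carry_out", "body": {
  "targets": "0 0 0 0 0.08; 0 0 0 0 0.08; 0 0 0 0 0.08; 0 0 0 0 0.08; 0 0 0 0 0.08"
}}

```text
clock: 17.43
tool_pos: [0.6146, 0.0318, 0.348]
eef_rot: [0.169, 0.687, -0.166, 0.687]
contact_force: [-2.0, -2.0, 6.2]
opening: 0.246
```

```bash
python3 - <<'E'
from pin import *
go(knob()+Z147,1.10); print(r.get_state()["moment"])
q,e=eyes.snapshot('side')
cv2.imwrite('pics/a9.png',cv2.resize(q[160:240,270:370],(790,632))[:600])
E
```

```text
t 17.43 tcp [0.6146 0.0318 0.348 ] x-axis [ 0.002  0.004 -1.   ] yaw 1.0931 open 0.246 F [-2.  -2.   6.2] q [ 0.31  0.86 -0.84  1.63  0.74  0.99  0.32]
delta tool mm [-0.1 -1.9  0.3] turn -0.0069
[0.47725259 0.00521482 0.61334925]
```

View pics/a9.png

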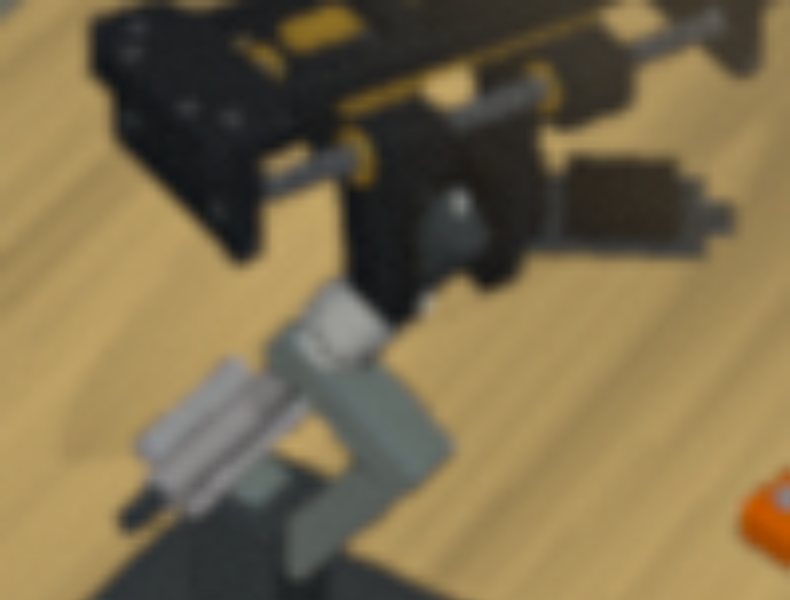

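>>> {"method": "carry_out", "body": {
  "targets": "0.42 0 0 0 0; 0.42 0 0 0 0; 0.42 0 0 0 0; 0.42 0 0 0 -0.114; 0.42 0 0 0 -0.114; 0.42 0 0 0 -0.114; 0.42 0 0 0 -0.114; 0.42 0 0 0 -0.114; 0.42 0 0 0 -0.114; 0.42 0 0 0 -0.116; 0.3 0 0 0 0; 0 0 0 0 0; 0 0 0 0 0; 0 0 0 0 0; 0 0 0 0 0; 0 0 0 0 0"
}}

```text
clock: 18.82
tool_pos: [0.6151, 0.0287, 0.3471]
eef_rot: [-0.114, 0.698, 0.111, 0.698]
contact_force: [3.4, -4.0, -2.3]
opening: 0.259
```

```bash
python3 - <<'E'
from pin import *
go(knob()+Z147,1.9); print(r.get_state()["moment"])
E
```

```text
t 18.82 tcp [0.6151 0.0287 0.3471] x-axis [ 0.001 -0.003 -1.   ] yaw 1.8905 open 0.259 F [ 3.4 -4.  -2.3] q [ 0.39  0.93 -1.02  1.63  0.88  1.1   1.01]
delta tool mm [-1.   1.7 -0.6] turn -0.0095
[-1.19826902 -0.82553254 -0.17879825]
```

>>> {"method": "carry_out", "body": {
  "targets": "0 0 0 0 0.08; 0 0 0 0 0.08; 0 0 0 0 0.08; 0 0 0 0 0.08; 0 0 0 0 0.08; 0 0 0 0 0.08; 0 0 0 0 0.08; 0 0 0 0 0.08; 0 0 0 0 0.08; 0 0 0 0 0.08"
}}

```text
clock: 19.65
tool_pos: [0.614, 0.0321, 0.3479]
eef_rot: [0.169, 0.687, -0.166, 0.687]
contact_force: [-2.0, 0.0, 2.9]
opening: 0.243
```

>>> {"method": "carry_out", "body": {
  "targets": "0.42 0 0 0 0; 0.42 0 0 0 0; 0.42 0 0 0 0; 0.42 0 0 0 -0.114; 0.42 0 0 0 -0.114; 0.42 0 0 0 -0.114; 0.42 0 0 0 -0.114; 0.42 0 0 0 -0.114; 0.42 0 0 0 -0.114; 0.42 0 0 0 -0.116; 0.3 0 0 0 0; 0 0 0 0 0; 0 0 0 0 0; 0 0 0 0 0; 0 0 0 0 0; 0 0 0 0 0"
}}

```text
clock: 20.98
tool_pos: [0.6152, 0.0287, 0.3473]
eef_rot: [-0.114, 0.698, 0.111, 0.698]
contact_force: [3.3, -4.6, -0.2]
opening: 0.255
```

>>> {"method": "carry_out", "body": {
  "targets": "0 0 0 0 0.08; 0 0 0 0 0.08; 0 0 0 0 0.08; 0 0 0 0 0.08; 0 0 0 0 0.08; 0 0 0 0 0.08; 0 0 0 0 0.08; 0 0 0 0 0.08; 0 0 0 0 0.08; 0 0 0 0 0.08"
}}

```text
clock: 21.82
tool_pos: [0.6143, 0.0319, 0.348]
eef_rot: [0.169, 0.687, -0.167, 0.687]
contact_force: [-1.3, -0.4, 2.6]
opening: 0.243
```

```bash
python3 - <<'E'
from pin import *
go(knob()+Z147,1.1); print(r.get_state()["moment"])
q,e=eyes.snapshot('side')
cv2.imwrite('pics/a10.png',cv2.resize(q[160:240,270:370],(790,632))[:600])
E
```

```text
t 21.82 tcp [0.6143 0.0319 0.348 ] x-axis [ 0.001  0.003 -1.   ] yaw 1.0917 open 0.243 F [-1.3 -0.4  2.6] q [ 0.32  0.87 -0.84  1.63  0.75  0.99  0.31]
delta tool mm [-0.1 -1.8  0.6] turn -0.0083
[ 0.74212553 -0.12607063  0.61350955]
```

View pics/a10.png

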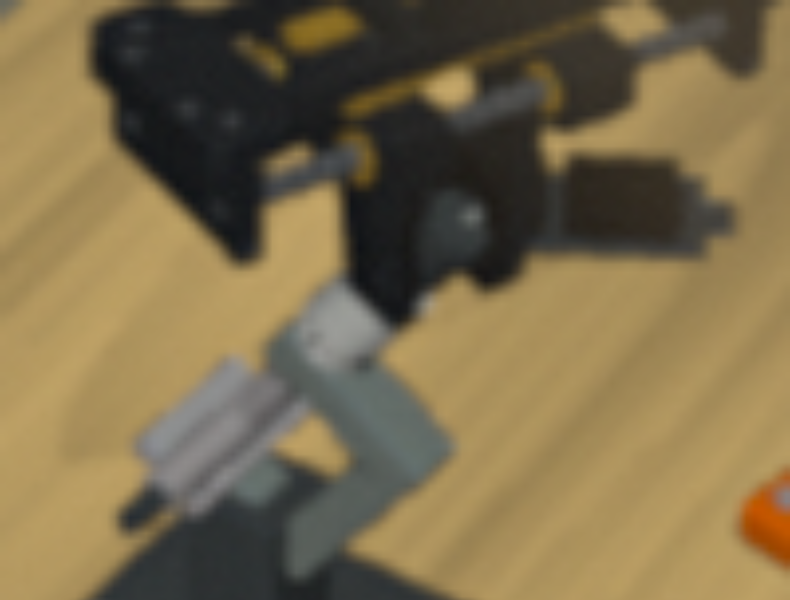

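```bash
python3 - <<'E'
from h import *
q,e=eyes.snapshot('side'); cv2.imwrite('pics/a10full.png',q)
a=cv2.imread('pics/side0.png')[178:198,315:340]; b=q[178:198,315:340]
c=cv2.imread('pics/a9.png')  # scale 7.9
c=c[int(18*7.9):int(38*7.9),int(45*7.9):int(70*7.9)]
f=lambda x:cv2.resize(x,(260,208),interpolation=cv2.INTER_CUBIC)
o=np.hstack([f(a),f(c),f(b)]); o=np.clip(o.astype(float)*1.6,0,255).astype(np.uint8); cv2.imwrite('pics/kn.png',o)
E
```

```text
(no output)
```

View pics/kn.png

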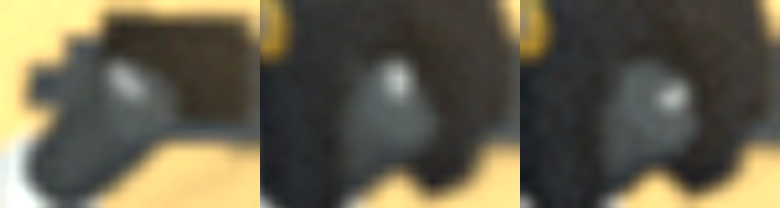

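>>> {"method": "carry_out", "body": {
  "targets": "0.42 0 0 0 0; 0.42 0 0 0 0; 0.42 0 0 0 0; 0.42 0 0 0 -0.114; 0.42 0 0 0 -0.114; 0.42 0 0 0 -0.114; 0.42 0 0 0 -0.114; 0.42 0 0 0 -0.114; 0.42 0 0 0 -0.114; 0.42 0 0 0 -0.116; 0.3 0 0 0 0; 0 0 0 0 0; 0 0 0 0 0; 0 0 0 0 0; 0 0 0 0 0; 0 0 0 0 0"
}}

```text
clock: 23.25
tool_pos: [0.6151, 0.0287, 0.3472]
eef_rot: [-0.114, 0.698, 0.111, 0.698]
contact_force: [3.7, -5.3, -0.4]
opening: 0.261
```

>>> {"method": "carry_out", "body": {
  "targets": "0 0 0 0 0.08; 0 0 0 0 0.08; 0 0 0 0 0.08; 0 0 0 0 0.08; 0 0 0 0 0.08; 0 0 0 0 0.08; 0 0 0 0 0.08; 0 0 0 0 0.08; 0 0 0 0 0.08; 0 0 0 0 0.08"
}}

```text
clock: 24.08
tool_pos: [0.614, 0.032, 0.3479]
eef_rot: [0.169, 0.687, -0.166, 0.687]
contact_force: [-1.1, -0.1, 2.1]
opening: 0.239
```

>>> {"method": "carry_out", "body": {
  "targets": "0.42 0 0 0 0; 0.42 0 0 0 0; 0.42 0 0 0 0; 0.42 0 0 0 -0.114; 0.42 0 0 0 -0.114; 0.42 0 0 0 -0.114; 0.42 0 0 0 -0.114; 0.42 0 0 0 -0.114; 0.42 0 0 0 -0.114; 0.42 0 0 0 -0.116; 0.3 0 0 0 0; 0 0 0 0 0; 0 0 0 0 0; 0 0 0 0 0; 0 0 0 0 0; 0 0 0 0 0"
}}

```text
clock: 25.42
tool_pos: [0.6152, 0.0287, 0.3473]
eef_rot: [-0.114, 0.698, 0.111, 0.698]
contact_force: [3.4, -4.3, -0.9]
opening: 0.261
```

>>> {"method": "carry_out", "body": {
  "targets": "0 0 0 0 0.08; 0 0 0 0 0.08; 0 0 0 0 0.08; 0 0 0 0 0.08; 0 0 0 0 0.08; 0 0 0 0 0.08; 0 0 0 0 0.08; 0 0 0 0 0.08; 0 0 0 0 0.08; 0 0 0 0 0.08"
}}

```text
clock: 26.25
tool_pos: [0.6141, 0.032, 0.3479]
eef_rot: [0.169, 0.687, -0.167, 0.687]
contact_force: [-1.1, -0.7, 2.4]
opening: 0.246
```

```bash
python3 - <<'E'
from pin import *
go(knob()+Z147,1.1)
q,e=eyes.snapshot('side'); cv2.imwrite('pics/a11full.png',q)
f=lambda x:np.clip(cv2.resize(x[178:198,315:340],(260,208),interpolation=cv2.INTER_CUBIC)*1.6,0,255).astype(np.uint8)
g=lambda x:cv2.resize(x[190:230,290:330],(260,260),interpolation=cv2.INTER_CUBIC)
s0=cv2.imread('pics/side0.png');s1=cv2.imread('pics/a10full.png')
cv2.imwrite('pics/kn2.png',np.vstack([np.hstack([f(s0),f(s1),f(q)]),np.hstack([g(s0),g(s1),g(q)])]))
E
```

```text
t 26.25 tcp [0.6141 0.032  0.3479] x-axis [ 0.     0.003 -1.   ] yaw 1.0919 open 0.246 F [-1.1 -0.7  2.4] q [ 0.32  0.87 -0.85  1.63  0.75  0.99  0.31]
delta tool mm [-0.1 -1.8  0.8] turn -0.0081
```

View pics/kn2.png

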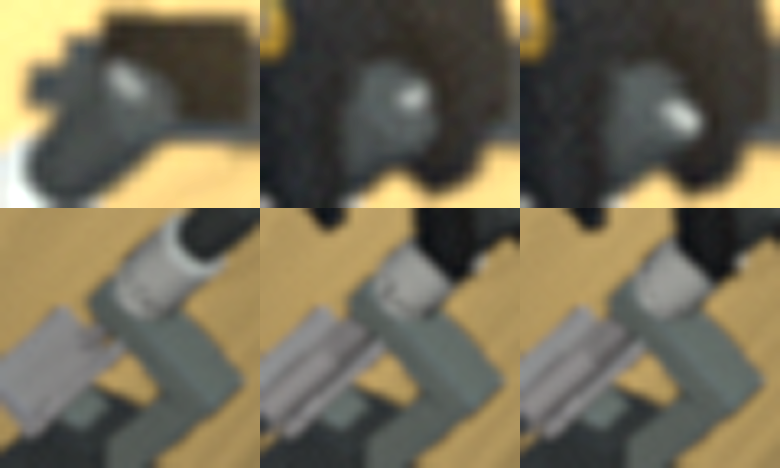

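>>> {"method": "carry_out", "body": {
  "targets": "0.42 0 0 0 0; 0.42 0 0 0 0; 0.42 0 0 0 0; 0.42 0 0 0 -0.114; 0.42 0 0 0 -0.114; 0.42 0 0 0 -0.114; 0.42 0 0 0 -0.114; 0.42 0 0 0 -0.114; 0.42 0 0 0 -0.114; 0.42 0 0 0 -0.116; 0.3 0 0 0 0; 0 0 0 0 0; 0 0 0 0 0; 0 0 0 0 0; 0 0 0 0 0; 0 0 0 0 0"
}}

```text
clock: 27.63
tool_pos: [0.6152, 0.0287, 0.3472]
eef_rot: [-0.114, 0.698, 0.111, 0.698]
contact_force: [2.9, -5.5, -0.9]
opening: 0.258
```

>>> {"method": "carry_out", "body": {
  "targets": "0 0 0 0 0.08; 0 0 0 0 0.08; 0 0 0 0 0.08; 0 0 0 0 0.08; 0 0 0 0 0.08; 0 0 0 0 0.08; 0 0 0 0 0.08; 0 0 0 0 0.08; 0 0 0 0 0.08; 0 0 0 0 0.08"
}}

```text
clock: 28.47
tool_pos: [0.614, 0.0321, 0.348]
eef_rot: [0.169, 0.687, -0.166, 0.687]
contact_force: [-4.1, -1.1, 3.7]
opening: 0.24
```

```bash
python3 - <<'E'
from pin import *
go(knob()+Z147,1.1)
q,e=eyes.snapshot('side'); cv2.imwrite('pics/a12full.png',q)
f=lambda x:np.clip(cv2.resize(x[178:198,315:340],(260,208),interpolation=cv2.INTER_CUBIC)*1.6,0,255).astype(np.uint8)
g=lambda x:cv2.resize(x[190:218,302:330],(260,260),interpolation=cv2.INTER_CUBIC)
s0=cv2.imread('pics/a11full.png');s1=cv2.imread('pics/a10full.png')
cv2.imwrite('pics/kn3.png',np.vstack([np.hstack([f(s1),f(s0),f(q)]),np.hstack([g(s1),g(s0),g(q)])]))
E
```

```text
t 28.47 tcp [0.614  0.0321 0.348 ] x-axis [ 0.     0.003 -1.   ] yaw 1.0921 open 0.24 F [-4.1 -1.1  3.7] q [ 0.32  0.87 -0.85  1.63  0.75  1.    0.3 ]
delta tool mm [-0.1 -1.8  0.9] turn -0.0079
```

View pics/kn3.png

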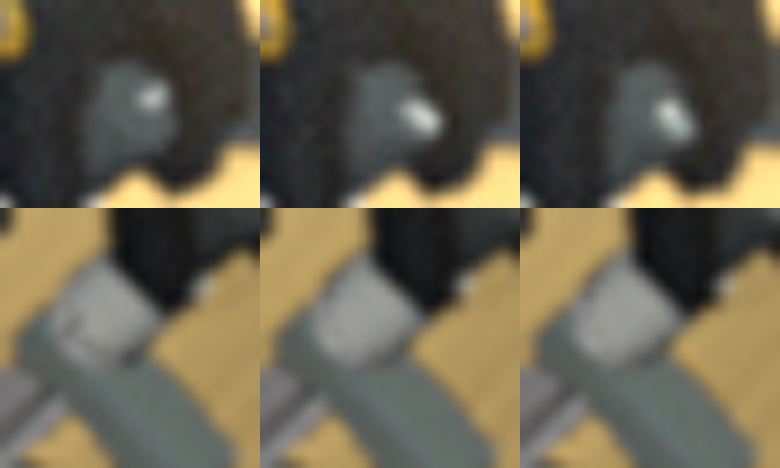

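>>> {"method": "carry_out", "body": {
  "targets": "0.42 0 0 0 0; 0.42 0 0 0 0; 0.42 0 0 0 0; 0.42 0 0 0 -0.114; 0.42 0 0 0 -0.114; 0.42 0 0 0 -0.114; 0.42 0 0 0 -0.114; 0.42 0 0 0 -0.114; 0.42 0 0 0 -0.114; 0.42 0 0 0 -0.116; 0.3 0 0 0 0; 0 0 0 0 0; 0 0 0 0 0; 0 0 0 0 0; 0 0 0 0 0; 0 0 0 0 0",
  "force": 55
}}

```text
clock: 29.85
tool_pos: [0.6153, 0.0285, 0.3473]
eef_rot: [-0.114, 0.698, 0.111, 0.698]
contact_force: [2.6, -4.6, -1.2]
opening: 0.246
```

>>> {"method": "carry_out", "body": {
  "targets": "0 0 0 0 0.08; 0 0 0 0 0.08; 0 0 0 0 0.08; 0 0 0 0 0.08; 0 0 0 0 0.08; 0 0 0 0 0.08; 0 0 0 0 0.08; 0 0 0 0 0.08; 0 0 0 0 0.08; 0 0 0 0 0.08"
}}

```text
clock: 30.68
tool_pos: [0.6145, 0.0328, 0.3483]
eef_rot: [0.169, 0.687, -0.165, 0.688]
contact_force: [-0.1, 0.1, 1.2]
opening: 0.218
```

```bash
python3 - <<'E'
from pin import *
go(knob()+Z147,1.1)
q,e=eyes.snapshot('side'); cv2.imwrite('pics/a13full.png',q)
f=lambda x:np.clip(cv2.resize(x[178:198,315:340],(260,208),interpolation=cv2.INTER_CUBIC)*1.6,0,255).astype(np.uint8)
g=lambda x:cv2.resize(x[190:218,302:330],(260,260),interpolation=cv2.INTER_CUBIC)
s0=cv2.imread('pics/a12full.png');s1=cv2.imread('pics/a11full.png')
cv2.imwrite('pics/kn4.png',np.vstack([np.hstack([f(s1),f(s0),f(q)]),np.hstack([g(s1),g(s0),g(q)])]))
E
```

```text
t 30.68 tcp [0.6145 0.0328 0.3483] x-axis [ 0.003  0.006 -1.   ] yaw 1.0937 open 0.218 F [-0.1  0.1  1.2] q [ 0.32  0.87 -0.86  1.63  0.75  0.99  0.3 ]
delta tool mm [ 0.3 -2.7  0.8] turn -0.0063
```

View pics/kn4.png

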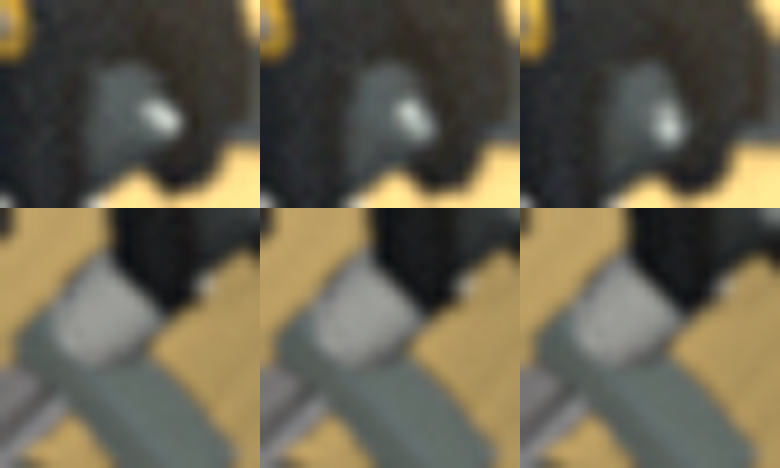

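```bash
cat > mark.py <<'E'
from h import *
def mark(im,n="side"):
    ct=nestpt(0,140); c=proj(n,ct)[0]; u0,v0=int(c[0])-8,int(c[1])-8
    g=cv2.resize(im[v0:v0+17,u0:u0+17],None,fx=8,fy=8,interpolation=cv2.INTER_CUBIC).astype(int)
    lo=g.min(2); vv,uu=np.mgrid[:g.shape[0],:g.shape[1]]; U_=(uu+.5)/8-.5+u0; V_=(vv+.5)/8-.5+v0
    C,d=ray(n,np.c_[U_.ravel(),V_.ravel()]); nu=GR@U; t=((ct-C)@nu)/(d@nu); P=(C+d*t[:,None]-ct)@GR*1000
    a=P@A; y=P[:,1]; rr=np.hypot(a,y); L=lo.ravel(); m=(rr<10.5)
    th=np.percentile(L[m],50)+.55*(L[m].max()-np.percentile(L[m],50)); m&=(L>th)
    ac,yc=a[m].mean(),y[m].mean(); cov=np.cov(np.c_[a[m],y[m]].T); w,v=np.linalg.eigh(cov); e=v[:,1]
    if e@[ac,yc]<0:e=-e
    return m.sum(),round(ac,1),round(yc,1),"angle centroid",round(float(np.degrees(np.arctan2(yc,ac)))),"bar dir",round(float(np.degrees(np.arctan2(e[1],e[0])))),"elong",round(float((w[1]/w[0])**.5),2)
E
python3 - <<'E'
from mark import *
for f in ("side0","a10full","a11full","a12full","a13full"): print(f,mark(cv2.imread(f"pics/{f}.png")))
E
```

```text
side0 (np.int64(355), np.float64(6.1), np.float64(-2.3), 'angle centroid', -21, 'bar dir', 10, 'elong', 1.26)
a10full (np.int64(214), np.float64(-0.0), np.float64(-4.9), 'angle centroid', -90, 'bar dir', -98, 'elong', 1.68)
a11full (np.int64(305), np.float64(-4.3), np.float64(-3.3), 'angle centroid', -143, 'bar dir', -159, 'elong', 1.27)
a12full (np.int64(296), np.float64(-2.9), np.float64(-1.2), 'angle centroid', -158, 'bar dir', 163, 'elong', 1.26)
a13full (np.int64(285), np.float64(-3.6), np.float64(1.3), 'angle centroid', 161, 'bar dir', 126, 'elong', 1.52)
```

>>> {"method": "carry_out", "body": {
  "targets": "0.45 0 0 0 0; 0.45 0 0 0 0; 0.45 0 0 0 0; 0.45 0 0 0 0; 0.45 0 0 0 0"
}}

```text
clock: 31.15
tool_pos: [0.6146, 0.0302, 0.3473]
eef_rot: [0.167, 0.687, -0.167, 0.687]
contact_force: [-0.1, 0.2, -0.2]
opening: 0.45
```

```bash
python3 - <<'E'
from mark import *
q,e=eyes.snapshot('side'); cv2.imwrite('pics/a14full.png',q); print(mark(q)); go(knob()+Z147,1.1)
E
```

```text
(np.int64(253), np.float64(-3.4), np.float64(1.0), 'angle centroid', 164, 'bar dir', 117, 'elong', 1.44)
t 31.2 tcp [0.6146 0.0302 0.3473] x-axis [-0.  0. -1.] yaw 1.0939 open 0.449 F [-0.3 -1.   0.3] q [ 0.32  0.87 -0.85  1.63  0.76  1.    0.31]
delta tool mm [-0.8 -0.4 -0.5] turn -0.0061
```

>>> {"method": "carry_out", "body": {
  "targets": "0.5 -8 0 0 0; 0.5 -20 0 0 0; 0.5 -30 0 0 0; 0.5 -30 0 0 0; 0.5 -30 0 0 0; 0.5 -10 0 30 0; 0.5 0 0 35 0; 0.5 0 0 35 0; 0.5 0 0 35 0; 0.5 0 0 0 0; 0.5 0 0 0 0"
}}

```text
clock: 32.12
tool_pos: [0.7353, -0.0327, 0.4747]
eef_rot: [0.168, 0.687, -0.168, 0.687]
contact_force: [-0.8, 1.0, -0.4]
opening: 0.503
```

```bash
python3 - <<'E'
from mark import *
go(knob()+Z147,1.1)
q,e=eyes.snapshot('side');p,d=eyes.snapshot('top'); cv2.imwrite('pics/a15full.png',q); print(mark(q))
cv2.imwrite('pics/a15.png',np.hstack([cv2.resize(q[170:260,265:355],(395,395),interpolation=cv2.INTER_CUBIC),cv2.resize(p[165:255,290:380],(395,395),interpolation=cv2.INTER_CUBIC)]))
for n,D in (("side",e),("top",d)):
    P=cloud(n,D).reshape(-1,3); g=(P-GC)@GR*1000-[30,0,95]; s=g@U;k=g@A;y=g[:,1]
    for lo,hi in ((26,54),(-70,-26)):
        m=(y>lo)&(y<hi)&(abs(s)<12)&(abs(k)<12)
        if m.sum()>5: print(n,lo,m.sum(),"k",np.percentile(k[m],[5,95]).round(1),"s",np.percentile(s[m],[5,95]).round(1))
    m=(abs(s)<14)&(abs(k)<14)&(abs(y)<110); print("ends y",y[m].min(),y[m].max())
E
```

```text
t 32.12 tcp [ 0.7353 -0.0327  0.4747] x-axis [-0.     0.001 -1.   ] yaw 1.0912 open 0.503 F [-0.8  1.  -0.4] q [ 0.31  0.91 -0.89  1.04  0.66  1.45  0.66]
delta tool mm [ 126.8   -0.4 -136.5] turn -0.0088
(np.int64(271), np.float64(-3.4), np.float64(1.0), 'angle centroid', 163, 'bar dir', 115, 'elong', 1.49)
side 26 55 k [-5.8  7.3] s [ 2.6 10.4]
ends y -27.900627496501155 57.95921262945289
top 26 45 k [-5.4  5.8] s [-0.2 10.4]
top -70 86 k [-6.6  5.4] s [-0.5  9.8]
ends y -77.97355839961445 57.66331379900142
```

View pics/a15.png

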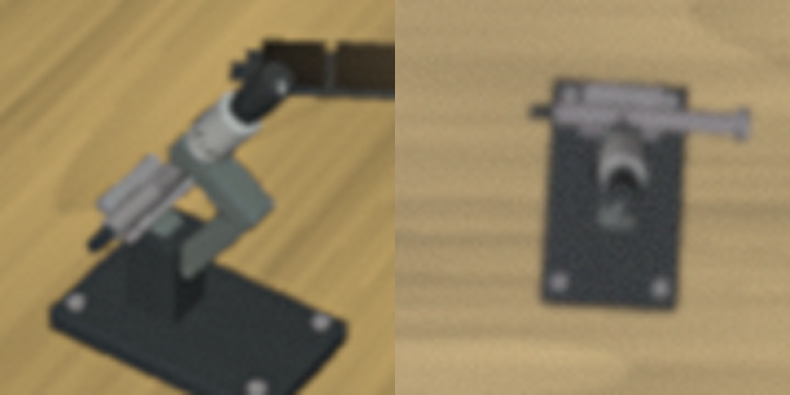

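```bash
python3 - <<'E'
from mark import *
F={f:cv2.imread(f"pics/{f}.png").astype(float).mean(2) for f in ("side0","a10full","a11full","a12full","a13full","a14full","a15full")}
pts=[nestpt(0,s,y) +0 for s in range(66,80,2) for y in range(0,12,2)]
# visible side of thimble: outward toward camera: +y and +A/up
uv=[];Cc=cam("side")[3]
for s in range(66,86,2):
    ax=nestpt(0,s); v=Cc-ax; v-=GR@U*(v@(GR@U)); v/=np.linalg.norm(v); w=np.cross(GR@U,v)
    for al in np.linspace(-.9,.9,9): uv.append(proj("side",ax+.013*(np.cos(al)*v+np.sin(al)*w))[0])
uv=np.array(uv,np.float32)
S={k:cv2.remap(im.astype(np.float32),uv[:,:1],uv[:,1:],cv2.INTER_LINEAR).reshape(10,9) for k,im in F.items()}
for k,v in S.items(): print(k,v.mean(0).round(0))
ks=list(S)
for i in range(1,len(ks)): print(ks[i-1],ks[i],np.abs(S[ks[i-1]]-S[ks[i]])[:6].mean().round(2))
E
```

```text
side0 [122. 129. 138. 138. 136. 129. 120. 108.  95.]
a10full [132. 137. 134. 136. 141. 136. 126. 112.  97.]
a11full [126. 136. 144. 148. 146. 138. 127. 110.  98.]
a12full [126. 135. 144. 148. 146. 138. 127. 109.  97.]
a13full [126. 136. 144. 148. 146. 138. 127. 110.  98.]
a14full [122. 131. 139. 145. 145. 135. 125. 112. 100.]
a15full [125. 129. 136. 141. 142. 132. 122. 109.  97.]
side0 a10full 6.91
a10full a11full 7.59
a11full a12full 0.4
a12full a13full 0.5
a13full a14full 4.61
a14full a15full 3.05
```

```bash
python3 - <<'E'
import cv2,numpy as np
g=lambda x:cv2.resize(cv2.imread(f'pics/{x}.png')[188:214,302:328],(260,260),interpolation=cv2.INTER_CUBIC)
cv2.imwrite('pics/th.png',np.vstack([np.hstack([g("side0"),g("a10full"),g("a11full")]),np.hstack([g("a13full"),g("a14full"),g("a15full")])]))
E
```

```text
(no output)
```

View pics/th.png

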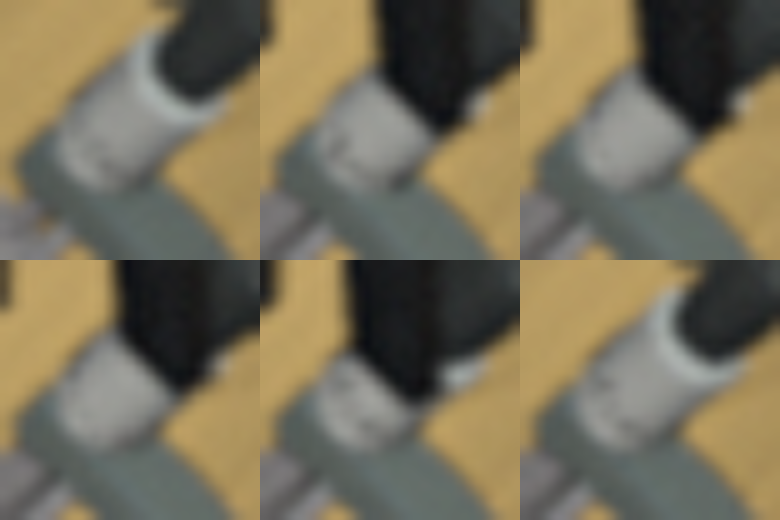

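>>> {"method": "carry_out", "body": {
  "targets": "0.5 0 0 -34 0; 0.5 0 0 -34 0; 0.5 0 0 -34 0; 0.5 0 0 -34 0; 0.5 0 0 0 -0.116; 0.5 0 0 0 -0.116; 0.5 0 0 0 -0.116; 0.5 0 0 0 -0.116; 0.5 0 0 0 -0.116; 0.5 0 0 0 -0.116; 0.5 0 0 0 -0.116; 0.5 0 0 0 0; 0.5 0 0 0 0",
  "force": 45
}}

```text
clock: 33.3
tool_pos: [0.6126, 0.0313, 0.4759]
eef_rot: [-0.118, 0.697, 0.117, 0.697]
contact_force: [-0.4, -0.2, -0.4]
opening: 0.501
```

```bash
python3 - <<'E'
from mark import *
go(knob(6.5)+Z147,1.90)
E
```

```text
t 33.3 tcp [0.6126 0.0313 0.4759] x-axis [ 0. -0. -1.] yaw 1.9049 open 0.501 F [-0.4 -0.2 -0.4] q [ 0.43  0.81 -1.14  1.48  0.74  1.33  1.13]
delta tool mm [125.4  -0.9  -0.7] turn 0.0049
```

>>> {"method": "carry_out", "body": {
  "targets": "0.5 30 0 0 0; 0.5 30 0 0 0; 0.5 30 0 0 0; 0.5 20 -1 -1 0; 0.5 15 0 0 0; 0.5 0 0 0 0; 0.5 0 0 0 0; 0.3 0 0 0 0; 0 0 0 0 0; 0 0 0 0 0; 0 0 0 0 0; 0 0 0 0 0; 0 0 0 0 0"
}}

```text
clock: 34.38
tool_pos: [0.6138, 0.0285, 0.3519]
eef_rot: [-0.118, 0.696, 0.116, 0.698]
contact_force: [0.8, -2.2, 5.2]
opening: 0.248
```

```bash
python3 - <<'E'
from mark import *
go(knob(6.5)+Z147,1.5)
q,e=eyes.snapshot('side'); cv2.imwrite('pics/b1.png',q); print(mark(q))
E
```

```text
t 34.38 tcp [0.6138 0.0285 0.3519] x-axis [ 0.003 -0.002 -1.   ] yaw 1.9036 open 0.248 F [ 0.8 -2.2  5.2] q [ 0.4   0.94 -1.05  1.63  0.9   1.12  1.01]
delta tool mm [ 1.3  2.1 -0.9] turn 0.4036
(np.int64(509), np.float64(-7.0), np.float64(0.3), 'angle centroid', 177, 'bar dir', -101, 'elong', 1.49)
```

>>> {"method": "carry_out", "body": {
  "targets": "0 0 0 0 0.08; 0 0 0 0 0.08; 0 0 0 0 0.08; 0 0 0 0 0.08; 0 0 0 0 0.08; 0 0 0 0 0.08; 0 0 0 0 0"
}}

```text
clock: 35.02
tool_pos: [0.6141, 0.0301, 0.3514]
eef_rot: [0.052, 0.704, -0.051, 0.707]
contact_force: [3.7, -0.0, -0.4]
opening: 0.216
```

```bash
python3 - <<'E'
from mark import *
go(knob(6.5)+Z147,1.5); print(r.get_state()["moment"])
q,e=eyes.snapshot('side'); cv2.imwrite('pics/b2.png',q); print(mark(q))
g=lambda x:cv2.resize(cv2.imread(f'pics/{x}.png')[184:214,302:332],(260,260),interpolation=cv2.INTER_CUBIC)
cv2.imwrite('pics/th2.png',np.hstack([g("a15full"),g("b1"),g("b2")]))
E
```

```text
t 35.02 tcp [0.6141 0.0301 0.3514] x-axis [ 0.005  0.002 -1.   ] yaw 1.4248 open 0.216 F [ 3.7 -0.  -0.4] q [ 0.36  0.9  -0.95  1.63  0.82  1.05  0.58]
delta tool mm [ 0.9 -0.2 -1.9] turn -0.0752
[ 0.59213375 -1.17029894  0.33646996]
(np.int64(348), np.float64(-1.8), np.float64(2.2), 'angle centroid', 129, 'bar dir', 116, 'elong', 1.55)
```

View pics/th2.png

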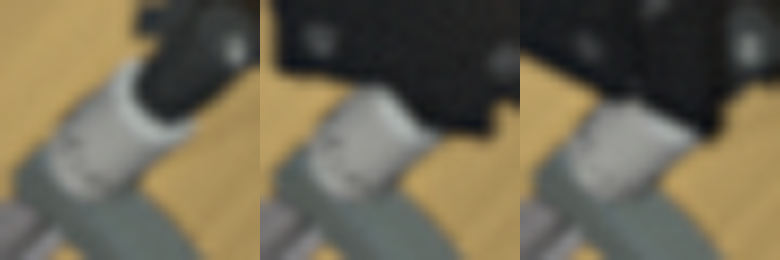

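>>> {"method": "carry_out", "body": {
  "targets": "0.45 0 0 0 0; 0.45 0 0 0 0; 0.45 0 0 0 0; 0.45 0 0 0 0; 0.45 0 0 0 0"
}}

```text
clock: 35.48
tool_pos: [0.6127, 0.0294, 0.3502]
eef_rot: [0.051, 0.706, -0.051, 0.705]
contact_force: [0.1, 1.0, -1.1]
opening: 0.451
```

```bash
python3 - <<'E'
from mark import *
q,e=eyes.snapshot('side'); cv2.imwrite('pics/b3.png',q); print(mark(q))
g=lambda x:cv2.resize(cv2.imread(f'pics/{x}.png')[176:208,302:338],(390,346),interpolation=cv2.INTER_CUBIC)
cv2.imwrite('pics/th3.png',np.hstack([g("b2"),g("b3")]))
E
```

```text
(np.int64(346), np.float64(-1.6), np.float64(2.1), 'angle centroid', 128, 'bar dir', 115, 'elong', 1.58)
```

View pics/th3.png

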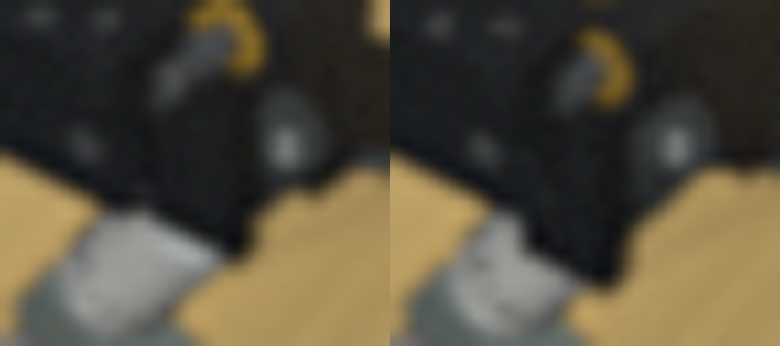

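>>> {"method": "carry_out", "body": {
  "targets": "0.42 0 0 0 -0.1; 0.42 0 0 0 -0.1; 0.42 0 0 0 -0.05; 0.2 0 0 0 0; 0 0 0 0 0; 0 0 0 0 0; 0 0 0 0 0; 0 0 0 0 0; 0 0 0 0 0"
}}

```text
clock: 36.28
tool_pos: [0.613, 0.0288, 0.3504]
eef_rot: [-0.037, 0.706, 0.036, 0.706]
contact_force: [-1.1, -2.6, 1.8]
opening: 0.224
```

```bash
python3 - <<'E'
from mark import *
q,e=eyes.snapshot('side'); cv2.imwrite('pics/c0.png',q); print(mark(q),r.get_state()["moment"])
E
```

```text
(np.int64(437), np.float64(-2.9), np.float64(-0.5), 'angle centroid', -170, 'bar dir', 112, 'elong', 1.75) [-0.81839468 -0.04824509 -0.23215712]
```

>>> {"method": "carry_out", "body": {
  "targets": "0 0 0 0 0.06; 0 0 0 0 0"
}}

```text
clock: 36.5
tool_pos: [0.613, 0.0294, 0.3504]
eef_rot: [-0.016, 0.707, 0.015, 0.707]
contact_force: [-0.3, -2.3, 1.2]
opening: 0.216
```

```bash
python3 - <<'E'
from mark import *
q,e=eyes.snapshot('side'); cv2.imwrite('pics/c1.png',q); print(mark(q),r.get_state()["moment"])
E
```

```text
(np.int64(335), np.float64(-1.9), np.float64(1.8), 'angle centroid', 136, 'bar dir', 114, 'elong', 1.58) [-0.413589   -0.09298368  0.00495942]
```

>>> {"method": "carry_out", "body": {
  "targets": "0 0 0 0 0.06; 0 0 0 0 0"
}}

```text
clock: 36.72
tool_pos: [0.6132, 0.0295, 0.3502]
eef_rot: [0.005, 0.707, -0.005, 0.707]
contact_force: [1.5, -1.1, -2.0]
opening: 0.215
```

```bash
python3 - <<'E'
from mark import *
q,e=eyes.snapshot('side'); cv2.imwrite('pics/c2.png',q); print(mark(q),r.get_state()["moment"])
E
```

```text
(np.int64(322), np.float64(-1.9), np.float64(2.2), 'angle centroid', 130, 'bar dir', 114, 'elong', 1.73) [-0.14447615 -0.38561988  0.16203372]
```

>>> {"method": "carry_out", "body": {
  "targets": "0 0 0 0 0.06; 0 0 0 0 0.06; 0 0 0 0 0"
}}

```text
clock: 37.02
tool_pos: [0.6129, 0.0303, 0.3505]
eef_rot: [0.047, 0.705, -0.046, 0.706]
contact_force: [-1.0, -0.3, -0.9]
opening: 0.211
```

```bash
python3 - <<'E'
from mark import *
q,e=eyes.snapshot('side'); cv2.imwrite('pics/c3.png',q); print(mark(q),r.get_state()["moment"])
g=lambda x:cv2.resize(cv2.imread(f'pics/{x}.png')[188:210,302:328],(260,220),interpolation=cv2.INTER_CUBIC)
cv2.imwrite('pics/th4.png',np.vstack([np.hstack([g("b2"),g("b3"),g("c0")]),np.hstack([g("c1"),g("c2"),g("c3")])]))
E
```

```text
(np.int64(317), np.float64(-1.5), np.float64(2.3), 'angle centroid', 122, 'bar dir', 113, 'elong', 1.65) [ 0.47727991 -0.1517896   0.27932679]
```

View pics/th4.png

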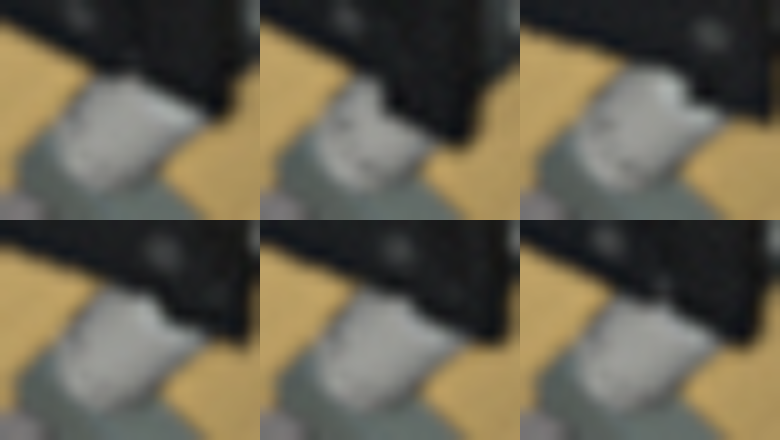

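>>> {"method": "carry_out", "body": {
  "targets": "0 0 0 0 0.05; 0 0 0 0 0.05; 0.45 0 0 0 0.06; 0.45 0 0 0 0.06; 0.45 0 0 0 0.06; 0.45 0 0 0 0.06; 0.45 0 0 0 0; 0.45 0 0 0 0",
  "force": 25
}}

```text
clock: 37.73
tool_pos: [0.613, 0.0297, 0.3505]
eef_rot: [0.165, 0.688, -0.165, 0.688]
contact_force: [-0.2, -0.8, -1.1]
opening: 0.449
```

```bash
python3 - <<'E'
from mark import *
q,e=eyes.snapshot('side'); cv2.imwrite('pics/d0.png',q); print(mark(q)); go(knob(6.5)+Z147,1.1)
g=lambda x:cv2.resize(cv2.imread(f'pics/{x}.png')[188:210,302:328],(260,220),interpolation=cv2.INTER_CUBIC)
cv2.imwrite('pics/th5.png',np.hstack([g("c3"),g("a15full"),g("d0")]))
E
```

```text
(np.int64(276), np.float64(-1.4), np.float64(2.2), 'angle centroid', 121, 'bar dir', 112, 'elong', 1.66)
t 37.78 tcp [0.613  0.0296 0.3505] x-axis [-0.  0. -1.] yaw 1.0991 open 0.451 F [-0.2  0.4 -0.3] q [ 0.33  0.87 -0.88  1.64  0.77  1.01  0.3 ]
delta tool mm [-0.1  0.1 -0.9] turn -0.0009
```

View pics/th5.png

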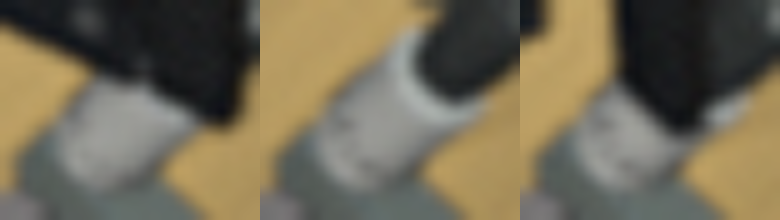

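>>> {"method": "carry_out", "body": {
  "targets": "0.5 -8 0 0 0; 0.5 -20 0 0 0; 0.5 -30 0 0 0; 0.5 -30 0 0 0; 0.5 -30 0 0 0; 0.5 -10 0 30 0; 0.5 0 0 35 0; 0.5 0 0 35 0; 0.5 0 0 0 0; 0.5 0 0 0 0"
}}

```text
clock: 38.62
tool_pos: [0.7029, -0.0176, 0.4779]
eef_rot: [0.167, 0.687, -0.167, 0.687]
contact_force: [-1.6, -0.6, 0.3]
opening: 0.496
```

```bash
python3 - <<'E'
from mark import *
q,e=eyes.snapshot('side');p,d=eyes.snapshot('top'); print(mark(q))
cv2.imwrite('pics/z.png',np.hstack([cv2.resize(q,(395,296)),cv2.resize(p,(395,296))]))
for n,D in (("side",e),("top",d)):
    P=cloud(n,D).reshape(-1,3); g=(P-GC)@GR*1000-[30,0,95]; s=g@U;k=g@A;y=g[:,1]
    for lo,hi in ((26,54),(-70,-26)):
        m=(y>lo)&(y<hi)&(abs(s)<12)&(abs(k)<12)
        if m.sum()>5: print(n,lo,m.sum(),"k",np.percentile(k[m],[5,95]).round(1),"s",np.percentile(s[m],[5,95]).round(1))
    m=(abs(s)<14)&(abs(k)<14)&(abs(y)<110); print("ends y",y[m].min(),y[m].max())
go(knob()+Z147,1.1)
E
```

```text
(np.int64(266), np.float64(-1.4), np.float64(2.3), 'angle centroid', 121, 'bar dir', 111, 'elong', 1.65)
side 26 57 k [-5.9  6.4] s [-1.3 10.1]
ends y -26.29546468104413 55.98002648231122
top 26 46 k [-6.3  5.1] s [-0.3 10.4]
top -70 86 k [-6.5  5.4] s [ 0.4 10.3]
ends y -77.98827164022339 57.565258094565735
t 38.72 tcp [ 0.7014 -0.0154  0.4786] x-axis [-0.001  0.001 -1.   ] yaw 1.0983 open 0.499 F [ 0.8 -0.3  0.6] q [ 0.34  0.86 -0.92  1.18  0.66  1.4   0.59]
delta tool mm [130.6   0.6 -98.3] turn -0.0017
```

View pics/z.png

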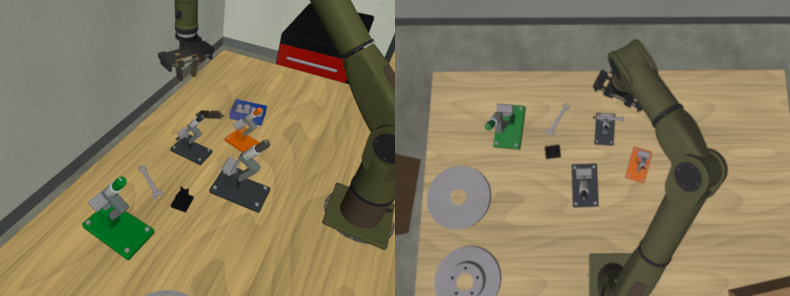

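The pin lies in the cradle of the smaller dark gauge, the arm is clear, and the tray, brake pad and spanner look untouched. I'm handing in the job.

```bash
python3 -c "
from plant import r
print(r.finish_job())"
```

```text
the job is handed in; nothing more can be done
None
```

The pin is clamped in the smaller dark gauge and the job is handed in at about 39 s; no verdict was reported. I laid it into the cradle until it touched both faces and let go. Then I turned the knob clockwise in repeated strokes with a vertical gripper, since the moves do not allow tilting the tool.

**Pin:** the last images show it level and within about 1 mm of the nest across the gauge. Its centre is about 10 mm off along the gauge, inside the 22 mm allowed.

**Ratchet:** the white mark on the knob turned about 3.5–4 rad in all, against at most 2 rad needed to reach the pin. In the later strokes the thimble stood still while the knob kept turning. So I put the slip at well over 1 rad.

**Bystanders:** the tray, brake pad and spanner look untouched in the last pictures; I did not measure their positions again.

**Not confirmed:**
- **Spindle force:** I could not measure it. Each time I let go, the thimble sprang back slightly, by about 0.1 rad or less, always to the same place. I take this as relaxing to a lower force with the spindle still pressing, but did not verify it.
- **Gauge position:** my first estimate was about 2 mm too low along the uphill direction. I corrected it from the depth readings before gripping the knob.

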